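Make up a bit-cassette kit drawer at the shop counter

ROBOT

A 6-joint arm with a two-finger parallel gripper is mounted at the origin on the work surface. World frame = base frame: x ahead of the robot, y to its left, z up, the work surface at z = 0. Lengths are in m, angles in degrees, forces in N, time in s.
With the tool pointing down it reaches from about 0.4 to 0.825 m from the base axis. Payload 7 kg.
Tool frame: the origin (TCP) lies on the centre line of the jaws, within the pads' length; the fingertips stand 14 mm ahead of it and the grasp point (between the pads) lies 5 mm behind it; z points along the fingers, x is the direction in which the jaws open and shut, and the axes are right-handed (so a half turn about z gives the same grasp; the last joint's range is limited). The gripper opens to 88 mm and grips with 3 to 60 N. Pads are 19 mm wide; open, the fingers measure 130 mm over their backs; the gripper's body (78 mm by 193 mm) begins 47 mm behind the grasp point.
Start: joints at [-47.951, 20.546, 0.682, 0, -70.136, -16.507], TCP at [0.291, -0.609, 0.241] pointing down, gripper open.
Joint ranges: [-176.03, 176.03], [-82.01, 121.73], [-58.28, 71.71], [-173.87, 95.51], [-174.79, -0.11], [-173.66, 173.66]. Speed limits (degrees/s): [136.94, 136.94, 172.46, 180, 180, 180].

INTERFACE

Orientations are given as [roll, pitch, yaw] about the fixed x, y, z axes, in that order (R = Rz(yaw) Ry(pitch) Rx(roll)).
In Python, from plant import * gives the robot as it stands.
- The arm moves only by the shell command python3 -m handwheel 'ROWS' [OPENING]. ROWS is JSON, a list of rows, each a list of 2 entries, a list of its own where there are three numbers: the shift along the tool's x, y, z each as a share of 0.2 m, from -1 to 1, then the turn, a rotation vector about the tool's x, y, z each as a share of 360 degrees, from -1 to 1. In form: [[[tx, ty, tz], [ax, ay, az]], ...]. A call has 1 to 5 rows; each row is the pose to reach, as a shift and turn from the pose commanded when the call began, along the tool's axes at that moment, turning the shorter way round; what a row does not reach only later rows make up. A row lasts 1/12 s, in which the tool goes at most 41.7 mm and 7.16 degrees, less where a joint would pass 70% of its speed; a pose out of reach is approached as far as the arm can. A call with a number of a shift or a turn outside -1 to 1 is refused whole. A call with a gripper value outside its range is refused whole. OPENING is the closure, from -1 (fully open) to 1 (shut), set as the call begins (- or left out, the last holds). The fingers move at their own pace and stop on an object; the grip force is fixed at half the most. Time passes only in rows, so rows that repeat a pose let the fingers close. It gives the time, the measured TCP pose, the force and the opening at its end, in the units of the state.
- get_obs(): the state, without advancing time (a new reading comes with each control period).
- snapshot(name): name is "side" or "top" or "wrist"; returns a dict with "color" (384x512x3 uint8, red, green, blue), "z_map" (384x512 float32, m along the optical axis (not along the pixel's ray), 0 where there is no reading), "intrinsics" (3x3 intrinsics, pixels), "rvec" (rotation vector, rad) and "tvec" (3), from world to camera coordinates, as OpenCV has them. Camera axes: x right, y down, z forward; pixel columns grow to the right and rows downward; lengths in m; the calibration is good to about 2 mm. A picture is of the moment at which its call begins.
- close_job(): hands the job in, once; it reports no verdict.
The state is a dict: "clock": time; "joint_pos": joint angles; "qvel": joint speeds; "tau": joint torques, N m; "tool_pos": TCP position; "orientation": TCP orientation; "force": force on the tool from outside, world axes, zero at the start; "moment": the same for the moment, N m; "opening": finger opening in m.
Only numpy, scipy, OpenCV 4.12 (cv2) and the standard library are available. Lean on these libraries where they do the work, as an engineer would, in place of code of your own. Each camera call takes 0.05 s, during which the arm holds its last target. There are 200 camera calls.

TASK

Refill the kit drawer: take every white empty cassette out of its pocket and put it in the green bin, and press every cassette of the ordered colour (the colour of the plate lying in the white tray) down into a pocket of its own until it clicks and stands fully home. Last of all push the drawer shut until it seats at its detent; leave the cassettes of the other colour standing on the counter and do not disturb the other things lying about.

Things in the scene. Friction and masses are not known exactly. Their poses are not given: they have to be found in the camera images.
- red_1: Red bit cassette with dark top, standing on the counter at the start (may be absent): 44 mm long (x), 30 wide (y), 46 tall, about 80 g, bottom-heavy; lower x edges rounded; a black waist 10 to 20 mm up leaves a notch in both x ends; same under a half turn. Origin: centre of underside, z up. Grip the plain upper part (20 to 46 mm up) across the 30 mm width.
- blue_1: Blue bit cassette with dark top, standing on the counter at the start (may be absent): 44 mm long (x), 30 wide (y), 46 tall, about 80 g, bottom-heavy; lower x edges rounded; a black waist 10 to 20 mm up leaves a notch in both x ends; same under a half turn. Origin: centre of underside, z up. Grip the plain upper part (20 to 46 mm up) across the 30 mm width.
- empty_1: White, plain-topped EMPTY cassette of the same shape, clicked into a drawer pocket at the start (may be absent): 44 mm long (x), 30 wide (y), 46 tall, about 80 g, bottom-heavy; lower x edges rounded; a black waist 10 to 20 mm up leaves a notch in both x ends; same under a half turn. Origin: centre of underside, z up. Grip the plain upper part (20 to 46 mm up) across the 30 mm width.
- red_2: Red bit cassette with dark top, standing on the counter at the start (may be absent): 44 mm long (x), 30 wide (y), 46 tall, about 80 g, bottom-heavy; lower x edges rounded; a black waist 10 to 20 mm up leaves a notch in both x ends; same under a half turn. Origin: centre of underside, z up. Grip the plain upper part (20 to 46 mm up) across the 30 mm width.
- blue_2: Blue bit cassette with dark top, standing on the counter at the start (may be absent): 44 mm long (x), 30 wide (y), 46 tall, about 80 g, bottom-heavy; lower x edges rounded; a black waist 10 to 20 mm up leaves a notch in both x ends; same under a half turn. Origin: centre of underside, z up. Grip the plain upper part (20 to 46 mm up) across the 30 mm width.
- empty_2: White, plain-topped EMPTY cassette of the same shape, clicked into a drawer pocket at the start (may be absent): 44 mm long (x), 30 wide (y), 46 tall, about 80 g, bottom-heavy; lower x edges rounded; a black waist 10 to 20 mm up leaves a notch in both x ends; same under a half turn. Origin: centre of underside, z up. Grip the plain upper part (20 to 46 mm up) across the 30 mm width.
- red_3: Red bit cassette with dark top, standing on the counter at the start (may be absent): 44 mm long (x), 30 wide (y), 46 tall, about 80 g, bottom-heavy; lower x edges rounded; a black waist 10 to 20 mm up leaves a notch in both x ends; same under a half turn. Origin: centre of underside, z up. Grip the plain upper part (20 to 46 mm up) across the 30 mm width.
- blue_3: Blue bit cassette with dark top, standing on the counter at the start (may be absent): 44 mm long (x), 30 wide (y), 46 tall, about 80 g, bottom-heavy; lower x edges rounded; a black waist 10 to 20 mm up leaves a notch in both x ends; same under a half turn. Origin: centre of underside, z up. Grip the plain upper part (20 to 46 mm up) across the 30 mm width.
- empty_3: White, plain-topped EMPTY cassette of the same shape, clicked into a drawer pocket at the start (may be absent): 44 mm long (x), 30 wide (y), 46 tall, about 80 g, bottom-heavy; lower x edges rounded; a black waist 10 to 20 mm up leaves a notch in both x ends; same under a half turn. Origin: centre of underside, z up. Grip the plain upper part (20 to 46 mm up) across the 30 mm width.
- drawer (a joint): How far the kit drawer is open, in m: 0.130 fully open (the start), 0 fully home. Friction about 2.5 N; a sprung ball resists from 14 mm on (a push of about 10 N in all), then draws it home over the last 5 mm and keeps it there.
- drawer_front (a point): Centre of the outer face of the drawer's red front panel, 60 mm above the counter; panel 240 mm wide, from 10 to 76 mm above the counter. x axis: into the cabinet (closing direction), z up; moves with the drawer. The pocket row lies 54 mm behind this face; the fixed grey cabinet (250 mm wide, 100 mm high, flat free top) begins 142 mm behind it when fully open.
- pocket_1 (a point): Drawer pocket 1 (the +y one of a row of three, 60 mm apart): floor centre, 16 mm above the counter; moves with the drawer, its x along the drawer's closing direction. Opening 46.4 mm (x) x 34 mm (y), 22 mm deep, with round-topped dividers 26 mm wide between pockets. A 14 mm brass sprung ball stands 5 mm out of its +x wall, 12 mm above its floor.
- pocket_2 (a point): Drawer pocket 2 (middle), same shape: floor centre, 16 mm above the counter; moves with the drawer, its x along the drawer's closing direction. A cassette pushed straight down (about 6 N), its x along the pocket's, passes the ball, which snaps into its notch over the last 6 mm; it then stands held on the floor, origin within 2 mm of this point. A straight pull of about 10 N takes it out.
- pocket_3 (a point): Drawer pocket 3 (the -y one), same shape: floor centre, 16 mm above the counter; moves with the drawer, its x along the drawer's closing direction. A cassette merely rested in a pocket stands about 15 mm too high.
- green_bin: Fixed green open bin for empties, 170 (x) x 150 (y) x 80 mm tall, walls 5 mm; origin: centre of its underside.
- white_tray: White order tray, fixed, 90 x 110 mm, 14 mm high; origin: centre of its underside. The plate lying in it shows the colour ordered now; the plate in the like black tray beside it counts for nothing.
- red_plate: Red plate, 60 x 80 x 6 mm, fixed in one of the two trays; origin: centre of its underside.
- blue_plate: Blue plate, 60 x 80 x 6 mm, fixed in the other tray; origin: centre of its underside.
- brass_nut: Bystander: brass nut, 26 mm across, 10 mm high; origin on its axis at the underside.
- steel_collar: Bystander: steel collar, 28 mm across, 12 mm high; origin on its axis at the underside.
- profile: Bystander: aluminium bar lying flat, 20 x 120 x 12 mm; origin on its axis at the underside.
- carton: Bystander: cardboard carton, 80 x 110 x 50 mm; origin on its axis at the underside.
- tape: Bystander: yellow tape roll lying flat, 90 mm across, 20 mm high; origin on its axis at the underside.
- driver: Bystander: screwdriver lying on the counter; origin near the handle's front end, at the underside.
There are look-alikes about, which are no part of the job. What is shaped like the blue_1 but yellow is not meant.

How it is judged (in metres and radians):
On the way:
1. with the drawer open, all empties are in the green bin and every cassette of the ordered colour is clicked home in a pocket (((horizontal distance between red_plate and white_tray below 0.04 m and ((horizontal distance between red_1 and pocket_1 below 0.008 m and z of red_1 in the frame of pocket_1 between -0.004 and 0.0035 m and angle between red_1's own z axis and vertical below 0.1 rad) or (horizontal distance between red_1 and pocket_2 below 0.008 m and z of red_1 in the frame of pocket_2 between -0.004 and 0.0035 m and angle between red_1's own z axis and vertical below 0.1 rad) or (horizontal distance between red_1 and pocket_3 below 0.008 m and z of red_1 in the frame of pocket_3 between -0.004 and 0.0035 m and angle between red_1's own z axis and vertical below 0.1 rad)) and ((horizontal distance between red_2 and pocket_1 below 0.008 m and z of red_2 in the frame of pocket_1 between -0.004 and 0.0035 m and angle between red_2's own z axis and vertical below 0.1 rad) or (horizontal distance between red_2 and pocket_2 below 0.008 m and z of red_2 in the frame of pocket_2 between -0.004 and 0.0035 m and angle between red_2's own z axis and vertical below 0.1 rad) or (horizontal distance between red_2 and pocket_3 below 0.008 m and z of red_2 in the frame of pocket_3 between -0.004 and 0.0035 m and angle between red_2's own z axis and vertical below 0.1 rad)) and ((horizontal distance between red_3 and pocket_1 below 0.008 m and z of red_3 in the frame of pocket_1 between -0.004 and 0.0035 m and angle between red_3's own z axis and vertical below 0.1 rad) or (horizontal distance between red_3 and pocket_2 below 0.008 m and z of red_3 in the frame of pocket_2 between -0.004 and 0.0035 m and angle between red_3's own z axis and vertical below 0.1 rad) or (horizontal distance between red_3 and pocket_3 below 0.008 m and z of red_3 in the frame of pocket_3 between -0.004 and 0.0035 m and angle between red_3's own z axis and vertical below 0.1 rad))) or (horizontal distance between blue_plate and white_tray below 0.04 m and ((horizontal distance between blue_1 and pocket_1 below 0.008 m and z of blue_1 in the frame of pocket_1 between -0.004 and 0.0035 m and angle between blue_1's own z axis and vertical below 0.1 rad) or (horizontal distance between blue_1 and pocket_2 below 0.008 m and z of blue_1 in the frame of pocket_2 between -0.004 and 0.0035 m and angle between blue_1's own z axis and vertical below 0.1 rad) or (horizontal distance between blue_1 and pocket_3 below 0.008 m and z of blue_1 in the frame of pocket_3 between -0.004 and 0.0035 m and angle between blue_1's own z axis and vertical below 0.1 rad)) and ((horizontal distance between blue_2 and pocket_1 below 0.008 m and z of blue_2 in the frame of pocket_1 between -0.004 and 0.0035 m and angle between blue_2's own z axis and vertical below 0.1 rad) or (horizontal distance between blue_2 and pocket_2 below 0.008 m and z of blue_2 in the frame of pocket_2 between -0.004 and 0.0035 m and angle between blue_2's own z axis and vertical below 0.1 rad) or (horizontal distance between blue_2 and pocket_3 below 0.008 m and z of blue_2 in the frame of pocket_3 between -0.004 and 0.0035 m and angle between blue_2's own z axis and vertical below 0.1 rad)) and ((horizontal distance between blue_3 and pocket_1 below 0.008 m and z of blue_3 in the frame of pocket_1 between -0.004 and 0.0035 m and angle between blue_3's own z axis and vertical below 0.1 rad) or (horizontal distance between blue_3 and pocket_2 below 0.008 m and z of blue_3 in the frame of pocket_2 between -0.004 and 0.0035 m and angle between blue_3's own z axis and vertical below 0.1 rad) or (horizontal distance between blue_3 and pocket_3 below 0.008 m and z of blue_3 in the frame of pocket_3 between -0.004 and 0.0035 m and angle between blue_3's own z axis and vertical below 0.1 rad)))) and x of empty_1 in the frame of green_bin between -0.085 and 0.085 m and y of empty_1 in the frame of green_bin between -0.075 and 0.075 m and height (world z) of each of empty_1, empty_2, empty_3 below 0.09 m and x of empty_2 in the frame of green_bin between -0.085 and 0.085 m and y of empty_2 in the frame of green_bin between -0.075 and 0.075 m and x of empty_3 in the frame of green_bin between -0.085 and 0.085 m and y of empty_3 in the frame of green_bin between -0.075 and 0.075 m and value of joint drawer above 0.05 m), for 0.2 s.
At the end, for the whole second after the job is handed in: Every cassette of the ordered colour stands upright in a drawer pocket, on its floor within 3.5 mm and within 8 mm of its centre; every empty is inside the green bin, its underside lower than 90 mm; those of the other colour are still on the counter; the drawer is home within 4 mm and still (((horizontal distance between red_plate and white_tray below 0.04 m and ((horizontal distance between red_1 and pocket_1 below 0.008 m and z of red_1 in the frame of pocket_1 between -0.004 and 0.0035 m and angle between red_1's own z axis and vertical below 0.1 rad) or (horizontal distance between red_1 and pocket_2 below 0.008 m and z of red_1 in the frame of pocket_2 between -0.004 and 0.0035 m and angle between red_1's own z axis and vertical below 0.1 rad) or (horizontal distance between red_1 and pocket_3 below 0.008 m and z of red_1 in the frame of pocket_3 between -0.004 and 0.0035 m and angle between red_1's own z axis and vertical below 0.1 rad)) and ((horizontal distance between red_2 and pocket_1 below 0.008 m and z of red_2 in the frame of pocket_1 between -0.004 and 0.0035 m and angle between red_2's own z axis and vertical below 0.1 rad) or (horizontal distance between red_2 and pocket_2 below 0.008 m and z of red_2 in the frame of pocket_2 between -0.004 and 0.0035 m and angle between red_2's own z axis and vertical below 0.1 rad) or (horizontal distance between red_2 and pocket_3 below 0.008 m and z of red_2 in the frame of pocket_3 between -0.004 and 0.0035 m and angle between red_2's own z axis and vertical below 0.1 rad)) and ((horizontal distance between red_3 and pocket_1 below 0.008 m and z of red_3 in the frame of pocket_1 between -0.004 and 0.0035 m and angle between red_3's own z axis and vertical below 0.1 rad) or (horizontal distance between red_3 and pocket_2 below 0.008 m and z of red_3 in the frame of pocket_2 between -0.004 and 0.0035 m and angle between red_3's own z axis and vertical below 0.1 rad) or (horizontal distance between red_3 and pocket_3 below 0.008 m and z of red_3 in the frame of pocket_3 between -0.004 and 0.0035 m and angle between red_3's own z axis and vertical below 0.1 rad))) or (horizontal distance between blue_plate and white_tray below 0.04 m and ((horizontal distance between blue_1 and pocket_1 below 0.008 m and z of blue_1 in the frame of pocket_1 between -0.004 and 0.0035 m and angle between blue_1's own z axis and vertical below 0.1 rad) or (horizontal distance between blue_1 and pocket_2 below 0.008 m and z of blue_1 in the frame of pocket_2 between -0.004 and 0.0035 m and angle between blue_1's own z axis and vertical below 0.1 rad) or (horizontal distance between blue_1 and pocket_3 below 0.008 m and z of blue_1 in the frame of pocket_3 between -0.004 and 0.0035 m and angle between blue_1's own z axis and vertical below 0.1 rad)) and ((horizontal distance between blue_2 and pocket_1 below 0.008 m and z of blue_2 in the frame of pocket_1 between -0.004 and 0.0035 m and angle between blue_2's own z axis and vertical below 0.1 rad) or (horizontal distance between blue_2 and pocket_2 below 0.008 m and z of blue_2 in the frame of pocket_2 between -0.004 and 0.0035 m and angle between blue_2's own z axis and vertical below 0.1 rad) or (horizontal distance between blue_2 and pocket_3 below 0.008 m and z of blue_2 in the frame of pocket_3 between -0.004 and 0.0035 m and angle between blue_2's own z axis and vertical below 0.1 rad)) and ((horizontal distance between blue_3 and pocket_1 below 0.008 m and z of blue_3 in the frame of pocket_1 between -0.004 and 0.0035 m and angle between blue_3's own z axis and vertical below 0.1 rad) or (horizontal distance between blue_3 and pocket_2 below 0.008 m and z of blue_3 in the frame of pocket_2 between -0.004 and 0.0035 m and angle between blue_3's own z axis and vertical below 0.1 rad) or (horizontal distance between blue_3 and pocket_3 below 0.008 m and z of blue_3 in the frame of pocket_3 between -0.004 and 0.0035 m and angle between blue_3's own z axis and vertical below 0.1 rad)))) and x of empty_1 in the frame of green_bin between -0.085 and 0.085 m and y of empty_1 in the frame of green_bin between -0.075 and 0.075 m and height (world z) of each of empty_1, empty_2, empty_3 below 0.09 m and x of empty_2 in the frame of green_bin between -0.085 and 0.085 m and y of empty_2 in the frame of green_bin between -0.075 and 0.075 m and x of empty_3 in the frame of green_bin between -0.085 and 0.085 m and y of empty_3 in the frame of green_bin between -0.075 and 0.075 m and ((horizontal distance between red_plate and white_tray below 0.04 m and height (world z) of each of blue_1, blue_2, blue_3 below 0.035 m) or (horizontal distance between blue_plate and white_tray below 0.04 m and height (world z) of each of red_1, red_2, red_3 below 0.035 m)) and value of joint drawer below 0.004 m and velocity of joint drawer below 0.01 m/s); the robot touches nothing.
It fails at once if a bystander (nut, collar, bar, carton, tape, screwdriver) is shoved more than 6 cm (distance of any of brass_nut, steel_collar, profile, carton, tape, driver from where it was at the start of the episode above 0.06 m).
It fails at once if a cassette of the colour that was not ordered is lifted off the counter or shoved more than 12 cm ((horizontal distance between red_plate and white_tray below 0.04 m and (distance of any of blue_1, blue_2, blue_3 from where it was at the start of the episode above 0.12 m or height (world z) of any of blue_1, blue_2, blue_3 above 0.06 m)) or (horizontal distance between blue_plate and white_tray below 0.04 m and (distance of any of red_1, red_2, red_3 from where it was at the start of the episode above 0.12 m or height (world z) of any of red_1, red_2, red_3 above 0.06 m))).
Of red_1, red_2, red_3 only 2 to 3 are there at a start; the rules pass over those that are not, and their reading is None.
Of blue_1, blue_2, blue_3 only 2 to 3 are there at a start; the rules pass over those that are not, and their reading is None.
Of empty_1, empty_2, empty_3 only 2 to 3 are there at a start; the rules pass over those that are not, and their reading is None.
At some moment in a run one of red_1, red_2, red_3, blue_1, blue_2, blue_3 may be knocked a few centimetres aside while the robot is not near it.
It also fails if it takes over 210 s, if anything falls off the work surface, if the arm or the gripper's body presses on something with over 40 N, if the wrist force passes 120 N, or if a joint passes its speed limit or range.

## Working session

There is one attempt and no reset: what is moved stays moved. The work goes in short steps, Python scripts to look and compute and a shell command to move; the robot and the scene stay as the last step left them, time stands still between calls to the robot, and variables do not carry over. Pictures are saved under pics/ and viewed, about 12 in all and at most 16, crops included, and the job is handed in when it is done.

```bash
mkdir -p pics; ls
cat > h.py <<'E'
from plant import *
import numpy as np, cv2
from scipy.spatial.transform import Rotation as R
def snap(n,f=None):
    s=snapshot(n)
    if f: cv2.imwrite('pics/'+f,s['color'][:,:,::-1])
    return s
def world(s):
    K=np.array(s['intrinsics']);Rm=cv2.Rodrigues(np.array(s['rvec'],float))[0];t=np.array(s['tvec']).ravel()
    v,u=np.mgrid[0:384,0:512];z=s['z_map']
    P=np.stack([(u-K[0,2])/K[0,0]*z,(v-K[1,2])/K[1,1]*z,z],-1)
    W=(P-t)@Rm
    W[z<=0]=np.nan
    return W
E
python3 - <<'E'
from h import *
print(get_obs())
for n in ('top','side','wrist'):
    s=snap(n,n+'0.png');np.savez(n+'0.npz',**s)
    Rm=cv2.Rodrigues(np.array(s['rvec'],float))[0];print(n,-Rm.T@np.array(s['tvec']).ravel(),Rm[2],s['intrinsics'][0])
a=cv2.imread('pics/top0.png');cv2.imwrite('pics/top0b.png',cv2.resize(a,(800,600),interpolation=cv2.INTER_CUBIC))
E
```

```text
pics
{'clock': 0.0, 'joint_pos': array([-4.79509696e+01,  2.05918122e+01,  6.33456501e-01, -1.99164959e-02,
       -7.01349136e+01, -1.65083051e+01]), 'qvel': array([-0.07823246, -0.02618476, -0.04633377,  0.02360366, -0.00934409,
        0.07439819]), 'tau': array([ 4.12677355e-04, -5.82720888e+01,  2.93054116e+01,  6.99736789e+00,
        6.74028648e-03, -1.71280631e-04]), 'tool_pos': array([ 0.2908202 , -0.60862407,  0.23961663]), 'orientation': array([-1.79991445e+02, -9.47451365e-02,  1.15533935e+02]), 'force': array([ 0.62012277, -0.47823037, -0.00676833]), 'moment': array([-0.01314507,  0.03740818, -0.01865347]), 'opening': 0.08777301867096604}
top [ 0.30956916 -0.05229693  1.31915719] [ 0.18823117 -0.0086176  -0.98208694] [473.20709954   0.         258.82223729]
side [ 0.17360453 -0.95294869  0.8814004 ] [ 0.2969789   0.71569534 -0.63212634] [378.39492246   0.         255.86739257]
wrist [ 0.21753209 -0.64502404  0.38355212] [ 0.27540659  0.1322537  -0.95218705] [311.45843269   0.         257.50296929]
```

View pics/top0b.png

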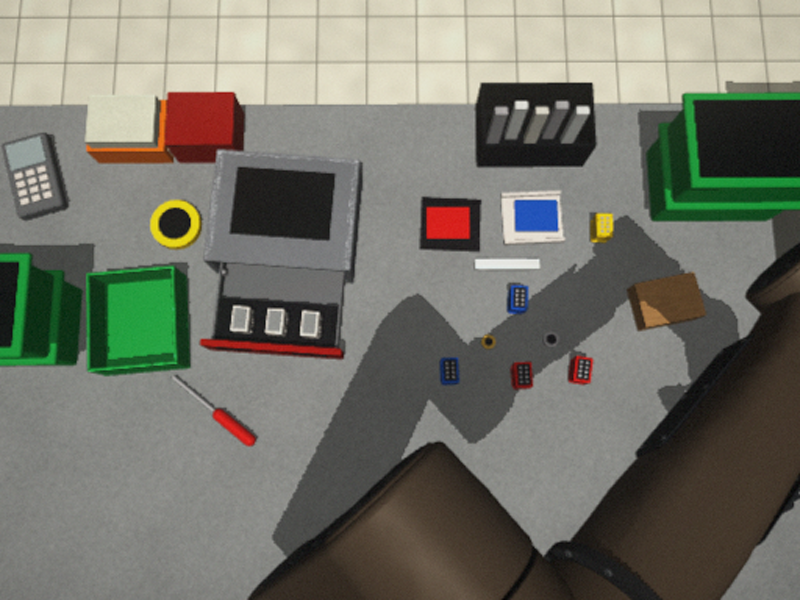

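View pics/side0.png

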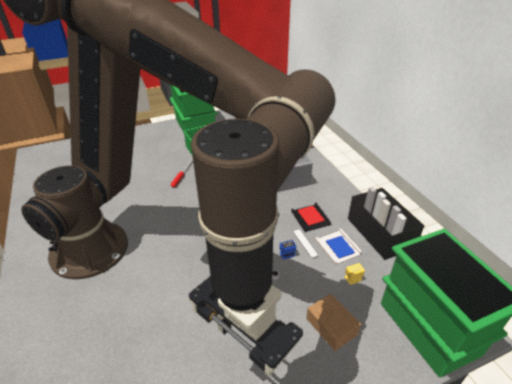

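Blue is ordered: the blue plate lies in the white tray at (536,216). The candidates, in pixels of the 800x600 top view, are:

- **Blue cassettes:** (517,298) and (449,371). A third may be hidden under the arm.
- **Not meant:** the yellow look-alike at (602,226), and the reds at (522,375) and (581,369).
- **Empties:** (240,319), (275,322) and (310,324).
- **Bin:** the open one at (137,318). The stacked green ones at the left and right edges are look-alikes.

```bash
cat >> h.py <<'E'
def rect(W,m,zlo,zhi):
    """rect of masked points in a height band: centre, sides, angle of LONG side (deg)"""
    p=W[m]; p=p[(p[:,2]>zlo)&(p[:,2]<zhi)]
    (c,(w,h),a)=cv2.minAreaRect((p[:,:2]*1000).astype(np.float32))
    if h>w: w,h,a=h,w,a+90
    return np.round([c[0],c[1],w,h,(a+90)%180-90,1000*np.median(p[:,2]),len(p)],1)
def blobs(s,hue,zlo=.03,zhi=.06,minpx=15,smin=110,vmin=40):
    W=world(s);H=cv2.cvtColor(s['color'],cv2.COLOR_RGB2HSV)
    m=(np.abs((H[...,0].astype(int)-hue+90)%180-90)<12)&(H[...,1]>smin)&(H[...,2]>vmin)
    m=cv2.morphologyEx(m.astype(np.uint8),cv2.MORPH_CLOSE,np.ones((5,5)))
    n,l,st,c=cv2.connectedComponentsWithStats(m)
    out=[]
    for i in range(1,n):
        if st[i,4]>=minpx:
            try: out.append((np.round(c[i]),rect(W,l==i,zlo,zhi)))
            except Exception as e: pass
    return out
E
python3 - <<'E'
from h import *
s=dict(np.load('top0.npz'))
W=world(s)
for n,h in (('blue',110),('red',0),('yellow',27)):
    print(n)
    for b in blobs(s,h,minpx=25): print(*b)
H=cv2.cvtColor(s['color'],cv2.COLOR_RGB2HSV)
print('bin');[print(*b) for b in blobs(s,65,.06,.09,200)]
# empties
m=((H[...,1]<60)&(H[...,2]>150)).astype(np.uint8);m[:, :130]=0;m[:,225:]=0;m[:190]=0
n,l,st,c=cv2.connectedComponentsWithStats(m)
for i in range(1,n):
    if st[i,4]>20: print('white',c[i],rect(W,l==i,.045,.075))
print('front');[print(*b) for b in blobs(s,0,.07,.082,100)]
# cabinet top
m=np.abs(W[...,2]-.1)<.006; m[:,:125]=0;m[:,240:]=0;m[:80]=0;m[180:]=0
print('cab',rect(W,m,.094,.106))
for (u,v) in ((517,298),(486,341),(551,339),(507,264),(668,300),(175,223),(250,440),(137,318),(540,125)): print(u,v,W[int(v/1.5625),int(u/1.5625)])
a=cv2.imread('pics/top0.png')
A=cv2.resize(a[190:245,125:230],(800,420),interpolation=cv2.INTER_CUBIC);cv2.imwrite('pics/c1.png',A)
E
```

```text
blue
[343. 138.] [ 0.  0.  0.  0.  0. nan  0.]
[330. 192.] [ 558.  -263.6   44.4   31.1   -2.1   44.9  111. ]
[287. 238.] [ 4.308e+02 -1.399e+02  4.390e+01  3.030e+01  1.000e-01  4.460e+01
  1.060e+02]
red
[120.  83.] [862.4 371.8 275.4  92.1 -83.7  48.  495. ]
[286. 142.] [ 0.  0.  0.  0.  0. nan  0.]
[174. 222.] [472.1 161.3 230.5  20.9  85.3  39.2 123. ]
[370. 237.] [ 431.4 -368.9   44.9   30.9   -7.5   44.9  120. ]
[333. 240.] [ 422.2 -266.1   43.    30.4    1.8   45.3  115. ]
[149. 273.] [ 0.  0.  0.  0.  0. nan  0.]
yellow
[113. 144.] [ 0.  0.  0.  0.  0. nan  0.]
[385. 145.] [ 688.9 -420.9   43.4   31.4   -1.8   45.8  188. ]
[426. 192.] [ 552.1 -527.3  111.5   78.8  -78.8   49.3 1147. ]
[312. 218.] [ 0.  0.  0.  0.  0. nan  0.]
bin
[455. 112.] [ 727.3 -595.8  249.2  110.7   57.8   66.3  172. ]
[ 64. 204.] [ 518.3  428.6  205.4  171.4  -85.3   75.3 1011. ]
white [153.04950495 204.        ] [521.4 220.9  42.5  29.3  -5.5  62.  101. ]
white [175.42857143 205.8877551 ] [515.9 161.7  42.7  29.6  -3.2  61.6  97. ]
white [197.30841121 207.14018692] [511.7 101.7  43.9  29.3  -4.2  61.5 107. ]
front
[120.  83.] [872.8 298.3 118.3  95.8 -88.8  75.8 112. ]
[286. 142.] [ 0.  0.  0.  0.  0. nan  0.]
[174. 222.] [469.5 165.7 237.2  13.1  85.3  75.4 417. ]
[370. 237.] [ 0.  0.  0.  0.  0. nan  0.]
[333. 240.] [ 0.  0.  0.  0.  0. nan  0.]
[149. 273.] [ 0.  0.  0.  0.  0. nan  0.]
cab [ 725.8  157.3  273.5  243.5   85.4  100.2 6537. ]
517 298 [ 0.55924505 -0.25935682  0.04324274]
486 341 [ 0.48681738 -0.20918176  0.00724263]
551 339 [ 0.49110335 -0.3232649   0.01195177]
507 264 [ 0.62978001 -0.24996593  0.00962598]
668 300 [ 0.550402   -0.52315941  0.05228048]
175 223 [0.7061821  0.35286946 0.02119153]
250 440 [0.31654831 0.2038913  0.02208586]
137 318 [0.53292444 0.41783569 0.00781787]
540 125 [ 0.86141545 -0.3047216   0.08879835]
  return _methods._mean(a, axis=axis, dtype=dtype,
  ret = ret.dtype.type(ret / rcount)
```

View pics/c1.png

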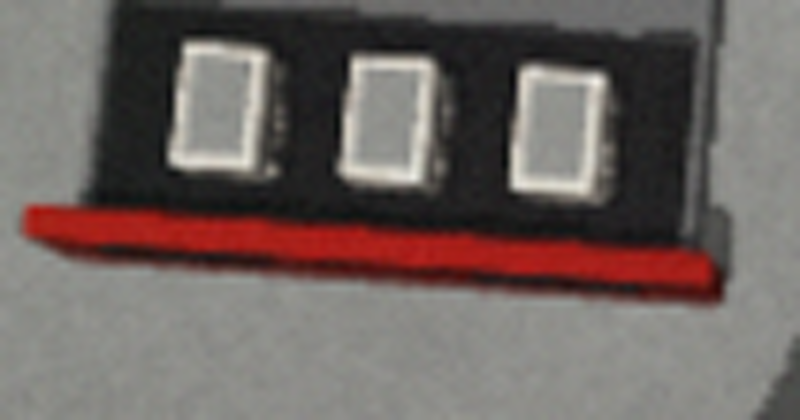

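The crop shows three white, plain-topped cassettes in the drawer pockets at about (217,105), (390,118) and (560,130), with the drawer at a yaw of about -4.65°. I'm moving toward the drawer, and will use the cleared view to look for a hidden third blue.

```bash
cat > go.py <<'E'
# usage: go.py x y z yaw : prints shares from present pose to target (tool down)
import sys; from h import *
x,y,z,yaw=map(float,sys.argv[1:5]); o=get_obs()
R0=R.from_euler('xyz',o['orientation'],degrees=True);R1=R.from_euler('xyz',[180,0,yaw],degrees=True)
d=R0.inv().apply(np.array([x,y,z])-o['tool_pos']);t=(R0.inv()*R1).as_rotvec(degrees=True)
print('pos',np.round(o['tool_pos'],4),'rpy',np.round(o['orientation'],2),'F',np.round(o['force'],1),'op',round(o['opening'],4),'t',round(o['clock'],2))
print('shift',np.round(d/.2,4),'turn',np.round(t/360,4),'|d|',np.round(np.linalg.norm(d),4))
E
python3 -m handwheel '[[[0.65,0.565,0],[0,0,0.084]],[[0.65,0.565,0],[0,0,0.084]],[[0.65,0.565,0],[0,0,0.084]],[[0.65,0.565,0],[0,0,0.084]],[[0.65,0.565,0],[0,0,0.084]]]' -1
python3 go.py 0.521 0.221 0.24 85.35
```

```text
clock: 0.57
tool_pos: [0.3372, -0.4391, 0.2407]
orientation: [180.0, -0.1, 85.0]
force: [-0.3, 0.6, 0.6]
opening: 0.0876
pos [ 0.3372 -0.4391  0.2407] rpy [ 1.7997e+02 -6.0000e-02  8.4990e+01] F [-0.3  0.6  0.6] op 0.0876 t 0.57
shift [3.3682 0.6271 0.0071] turn [ 0.0001 -0.0002 -0.001 ] |d| 0.6852
```

```bash
python3 -m handwheel '[[[0.84,0.157,0],[0,0,0]],[[0.84,0.157,0],[0,0,0]],[[0.84,0.157,0],[0,0,0]],[[0.84,0.157,0],[0,0,0]],[[0.84,0.157,0],[0,0,0]]]' >/dev/null
python3 -m handwheel '[[[0.84,0.157,0],[0,0,0]],[[0.84,0.157,0],[0,0,0]],[[0.84,0.157,0],[0,0,0]],[[0.84,0.157,0],[0,0,0]],[[0.84,0.157,0],[0,0,0]]]' >/dev/null
python3 -m handwheel '[[[0.84,0.157,0],[0,0,0]],[[0.84,0.157,0],[0,0,0]],[[0.84,0.157,0],[0,0,0]],[[0.84,0.157,0],[0,0,0]],[[0.84,0.157,0],[0,0,0]]]' >/dev/null
python3 -m handwheel '[[[0.84,0.157,0],[0,0,-0.001]],[[0.84,0.157,0],[0,0,-0.001]],[[0.84,0.157,0],[0,0,-0.001]],[[0.84,0.157,0],[0,0,-0.001]],[[0.84,0.157,0],[0,0,-0.001]]]' 0.12
cat > look.py <<'E'
import sys; from h import *
a,b,c=snap('top','top_%s.png'%sys.argv[1]),snap('wrist','wr_%s.png'%sys.argv[1]),snap('side','side_%s.png'%sys.argv[1])
for nm,s in (('top',a),('wrist',b),('side',c)):
    for n,h in (('blue',110),('red',0)):
        for u in blobs(s,h,minpx=25):
            if 15<u[1][3]<60: print(nm,n,*u)
    W=world(s);H=cv2.cvtColor(s['color'],cv2.COLOR_RGB2HSV)
    m=((H[...,1]<60)&(H[...,2]>120)&(W[...,2]>.05)&(W[...,2]<.072)&(W[...,0]>.44)&(W[...,0]<.6)&(W[...,1]>.06)&(W[...,1]<.26)).astype(np.uint8)
    n,l,st,c=cv2.connectedComponentsWithStats(m)
    for i in range(1,n):
        if st[i,4]>25: print(nm,'white',np.round(c[i]),rect(W,l==i,.045,.075))
    if nm!='side':
        for u in blobs(s,65,.07,.09,200): print(nm,'bin',*u)
E
python3 -W ignore look.py 1; python3 go.py 0.521 0.221 0.24 85.35
```

```text
clock: 2.23
tool_pos: [0.5187, 0.2216, 0.2397]
orientation: [180.0, -0.0, 85.8]
force: [0.3, 0.3, 1.4]
opening: 0.0598
top blue [331. 193.] [ 557.1 -263.5   43.6   31.3   -0.6   44.9  110. ]
top blue [287. 237.] [ 4.308e+02 -1.398e+02  4.360e+01  3.010e+01 -4.000e-01  4.500e+01
  1.050e+02]
top red [175. 222.] [471.7 162.4 232.1  20.6  85.9  38.4 122. ]
top red [370. 237.] [ 431.  -369.3   44.6   32.1   -9.4   44.5  119. ]
top red [333. 240.] [ 422.4 -265.5   43.7   29.8    3.7   45.2  113. ]
top white [176. 205.] [517.  161.7  44.5  30.5  -5.7  61.5 176. ]
top white [198. 207.] [511.4 102.2  44.1  29.8  -1.9  61.7 183. ]
top bin [455. 112.] [ 745.3 -547.6  179.2   85.9   41.4   72.8   30. ]
top bin [ 87. 219.] [472.4 397.8 151.7  76.1 -86.1  78.7 273. ]
wrist red [202. 134.] [475.7 166.1 234.4  19.8  85.8  40.9 443. ]
wrist white [149. 177.] [ 514.9  102.    43.1   30.9   -4.7   61.9 1229. ]
wrist white [205. 177.] [ 520.2  161.7   44.3   30.4   -4.5   62.  1195. ]
wrist white [260. 178.] [ 524.7  221.3   43.9   29.8   -4.8   62.  1127. ]
wrist bin [430. 160.] [ 524.3  402.   169.8 
[... 170 characters left out ...]
0. ]
side red [60. 15.] [ 7.6800e+01  2.3189e+03  1.5390e+02  5.3300e+01 -7.0000e-01  4.5100e+01
  9.6000e+01]
side red [146.  22.] [ 604.3 2324.9   80.1   50.3   -6.6   46.8   46. ]
side red [216. 176.] [477.1 151.7 220.6  27.1  85.1  41.2 106. ]
side red [246. 265.] [ 423.4 -270.6   43.4   28.    -0.6   44.6  114. ]
side red [263. 291.] [ 431.7 -373.2   43.5   27.4  -13.8   45.   122. ]
side white [227. 169.] [517.4 161.   42.5  35.4  -9.3  63.   80. ]
side white [231. 178.] [511.6 100.1  42.8  31.1  -2.3  62.7  86. ]
pos [0.5168 0.2167 0.2397] rpy [-1.7992e+02  7.0000e-02  8.5730e+01] F [0.1 0.2 0.1] op 0.0478 t 2.38
shift [ 0.0229  0.0193 -0.0014] turn [-0.0002  0.0002  0.0011] |d| 0.006
```

```bash
python3 -m handwheel '[[[0.023,0.02,0.05],[0,0,0.001]],[[0.023,0.02,0.05],[0,0,0.001]],[[0.023,0.02,0.05],[0,0,0.001]],[[0.023,0.02,0.05],[0,0,0.001]],[[0.023,0.02,0.05],[0,0,0.001]]]'
python3 -m handwheel '[[[0,0,0],[0,0,0]],[[0,0,0],[0,0,0]],[[0,0,0],[0,0,0]],[[0,0,0],[0,0,0]],[[0,0,0],[0,0,0]]]'
cat > wl.py <<'E'
import sys; from h import *
b=snap('wrist','wr_%s.png'%sys.argv[1]);o=get_obs()
print('tcp',np.round(o['tool_pos']*1000,1),np.round(o['orientation'],2),'op',round(o['opening'],4),'F',np.round(o['force'],1),round(o['clock'],1))
W=world(b)
for n,h in (('blue',110),):
    for u in blobs(b,h,minpx=25):
        if 15<u[1][3]<60: print(n,*u)
H=cv2.cvtColor(b['color'],cv2.COLOR_RGB2HSV)
m=((H[...,1]<60)&(H[...,2]>120)&(W[...,2]>.05)&(W[...,2]<.072)&(W[...,0]>.44)&(W[...,0]<.6)&(W[...,1]>.06)&(W[...,1]<.26)).astype(np.uint8)
n,l,st,c=cv2.connectedComponentsWithStats(m)
for i in range(1,n):
    if st[i,4]>25: print('white',np.round(c[i]),rect(W,l==i,.045,.075))
for u in blobs(b,0,.07,.082,100)+blobs(b,65,.07,.09,200): print('front/bin',*u)
E
python3 -W ignore wl.py 2; python3 go.py 0.5225 0.2212 0.056 85.35
```

```text
clock: 2.8
tool_pos: [0.5215, 0.2201, 0.2309]
orientation: [180.0, -0.0, 85.3]
force: [0.6, 0.7, 0.5]
opening: 0.0387
clock: 3.22
tool_pos: [0.5215, 0.2208, 0.2306]
orientation: [180.0, -0.0, 85.3]
force: [-0.4, -0.5, 0.2]
opening: 0.0388
tcp [521.5 220.8 230.6] [ 1.800e+02 -1.000e-02  8.531e+01] op 0.0382 F [-0.1  0.4  0.5] 3.3
white [145. 177.] [ 515.3  102.4   43.9   30.1   -4.6   61.9 1337. ]
white [202. 177.] [ 520.4  161.7   44.6   30.3   -4.7   62.  1266. ]
white [259. 176.] [ 524.6  221.6   43.5   29.3   -5.    62.  1190. ]
front/bin [279.   9.] [ 0.  0.  0.  0.  0. nan  0.]
front/bin [196. 132.] [ 473.6  165.5  239.2   12.2   85.4   75.5 3268. ]
front/bin [ 36. 318.] [ 0.  0.  0.  0.  0. nan  0.]
front/bin [431. 157.] [ 524.4  399.9  169.7  147.1    4.7   78.7 3073. ]
pos [0.5215 0.2208 0.2306] rpy [ 1.800e+02 -1.000e-02  8.531e+01] F [-0.1  0.4  0.5] op 0.0382 t 3.27
shift [0.0024 0.0049 0.873 ] turn [ 0.     -0.     -0.0001] |d| 0.1746
```

View pics/top_1.png

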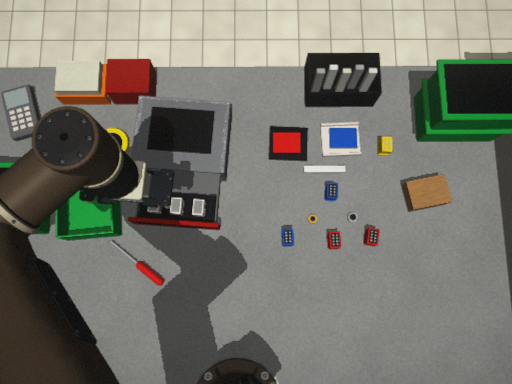

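View pics/wr_2.png

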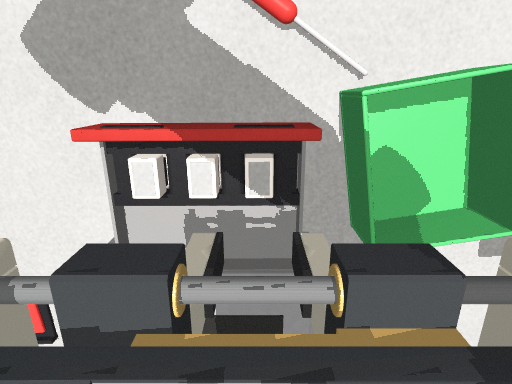

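Top view: two blues at (331,191) and (288,236), and no third. The wrist view shows the three empties at (145,177), (202,177) and (259,176). Next I descend on empty 1.

```bash
python3 -m handwheel '[[[0.002,0.005,0.2],[0,0,0]],[[0.002,0.005,0.4],[0,0,0]],[[0.002,0.005,0.6],[0,0,0]],[[0.002,0.005,0.75],[0,0,0]],[[0.002,0.005,0.83],[0,0,0]]]'
python3 -m handwheel '[[[0,0,0.02],[0,0,0]],[[0,0,0.04],[0,0,0]],[[0,0,0.043],[0,0,0]],[[0,0,0.043],[0,0,0]],[[0,0,0.043],[0,0,0]]]'
python3 -m handwheel '[[[0,0,0],[0,0,0]],[[0,0,0],[0,0,0]],[[0,0,0],[0,0,0]],[[0,0,0],[0,0,0]],[[0,0,0],[0,0,0]]]' 1
python3 -m handwheel '[[[0,0,-0.04],[0,0,0]],[[0,0,-0.08],[0,0,0]],[[0,0,-0.15],[0,0,0]],[[0,0,-0.3],[0,0,0]],[[0,0,-0.5],[0,0,0]]]'
python3 go.py 0.473 0.396 0.15 85.35
```

```text
clock: 3.68
tool_pos: [0.5206, 0.2197, 0.0607]
orientation: [-179.8, 0.2, 85.3]
force: [-0.1, -0.5, -0.6]
opening: 0.0382
clock: 4.1
tool_pos: [0.5233, 0.2217, 0.0574]
orientation: [179.9, -0.1, 85.3]
force: [0.3, -0.7, -0.9]
opening: 0.0385
clock: 4.52
tool_pos: [0.5229, 0.2215, 0.0569]
orientation: [179.9, -0.1, 85.3]
force: [-1.7, 1.6, 6.2]
opening: 0.0298
clock: 4.93
tool_pos: [0.5206, 0.2196, 0.1545]
orientation: [-179.7, 0.2, 85.3]
force: [0.7, 0.8, -1.0]
opening: 0.0295
pos [0.5206 0.2196 0.1545] rpy [-179.72    0.25   85.27] F [ 0.7  0.8 -1. ] op 0.0295 t 4.93
shift [ 0.8596 -0.3098  0.0204] turn [-0.0008  0.0007 -0.0002] |d| 0.1828
```

```bash
python3 -m handwheel '[[[0.86,-0.31,0],[0,0,0]],[[0.86,-0.31,0],[0,0,0]],[[0.86,-0.31,0],[0,0,0]],[[0.86,-0.31,0],[0,0,0]],[[0.86,-0.31,0],[0,0,0]]]'
python3 -m handwheel '[[[0,0,0],[0,0,0]],[[0,0,0.1],[0,0,0]],[[0,0,0.25],[0,0,0]],[[0,0,0.4],[0,0,0]],[[0,0,0.45],[0,0,0]]]'
python3 -m handwheel '[[[0,0,0],[0,0,0]],[[0,0,0],[0,0,0]],[[0,0,0],[0,0,0]],[[0,0,0],[0,0,0]],[[0,0,0],[0,0,0]]]' 0.1
python3 -m handwheel '[[[0,0,-0.1],[0,0,0]],[[0,0,-0.2],[0,0,0]],[[0,0,-0.4],[0,0,0]],[[0,0,-0.6],[0,0,0]],[[0,0,-0.85],[0,0,0]]]'
python3 -m handwheel '[[[-0.575,0.16,0],[0,0,0]],[[-0.575,0.16,0],[0,0,0]],[[-0.575,0.16,0],[0,0,0]],[[-0.575,0.16,0],[0,0,0]],[[-0.575,0.16,0],[0,0,0]]]' >/dev/null
python3 -m handwheel '[[[-0.575,0.16,0],[0,0,0]],[[-0.575,0.16,0],[0,0,0]],[[-0.575,0.16,0],[0,0,0]],[[-0.575,0.16,0],[0,0,0]],[[-0.575,0.16,0],[0,0,0]]]' 0.13
python3 -m handwheel '[[[0,0,0],[0,0,0]],[[0,0,0],[0,0,0]],[[0,0,0],[0,0,0]],[[0,0,0],[0,0,0]]]'
python3 -W ignore wl.py 3; python3 go.py 0.5185 0.1615 0.056 85.35
```

```text
clock: 5.35
tool_pos: [0.4736, 0.4017, 0.1565]
orientation: [180.0, -0.1, 85.4]
force: [0.6, 0.6, -0.5]
opening: 0.0298
clock: 5.77
tool_pos: [0.4731, 0.3948, 0.0621]
orientation: [-179.8, 0.3, 85.2]
force: [-0.1, -0.0, -1.4]
opening: 0.0298
clock: 6.18
tool_pos: [0.4755, 0.3983, 0.0677]
orientation: [179.9, -0.1, 85.3]
force: [0.3, 0.2, 0.3]
opening: 0.0393
clock: 6.6
tool_pos: [0.4745, 0.3971, 0.2301]
orientation: [180.0, -0.0, 85.3]
force: [0.2, 1.5, 0.9]
opening: 0.0395
clock: 7.43
tool_pos: [0.5202, 0.1623, 0.2283]
orientation: [179.9, -0.0, 85.2]
force: [0.3, 0.5, 0.3]
opening: 0.0385
clock: 7.77
tool_pos: [0.5196, 0.1642, 0.2276]
orientation: [-180.0, 0.0, 85.4]
force: [-0.1, -0.5, -0.3]
opening: 0.0378
tcp [519.6 164.  227.5] [-1.7999e+02  1.0000e-02  8.5380e+01] op 0.038 F [ 0.7 -0.3  0.1] 7.8
white [198. 175.] [ 515.1  101.9   43.5   30.2   -4.9   62.  1290. ]
white [255. 175.] [ 520.   161.5   43.8   29.5   -5.5   62.1 1213. ]
front/bin [337.   8.] [ 0.  0.  0.  0.  0. nan  0.]
front/bin [255. 130.] [ 473.3  165.2  238.9   12.1   85.3   75.5 3310. ]
front/bin [ 44. 319.] [ 0.  0.  0.  0.  0. nan  0.]
front/bin [452. 168.] [ 526.5  372.3  169.5   92.8    5.2   78.7 2608. ]
pos [0.5196 0.164  0.2275] rpy [-1.7999e+02  1.0000e-02  8.5380e+01] F [ 0.7 -0.3  0.1] op 0.038 t 7.82
shift [-0.0127 -0.0044  0.8577] turn [-0.      0.      0.0001] |d| 0.1716
```

View pics/wr_3.png

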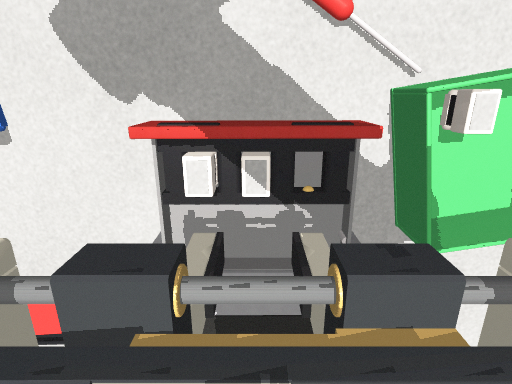

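The first empty lies in the bin at (470,110), and pocket 1 is bare. Next is empty 2.

```bash
python3 -m handwheel '[[[-0.013,-0.004,0.2],[0,0,0]],[[-0.013,-0.004,0.4],[0,0,0]],[[-0.013,-0.004,0.6],[0,0,0]],[[-0.013,-0.004,0.75],[0,0,0]],[[-0.013,-0.004,0.82],[0,0,0]]]'
python3 -m handwheel '[[[0,0,0.02],[0,0,0]],[[0,0,0.038],[0,0,0]],[[0,0,0.038],[0,0,0]],[[0,0,0.038],[0,0,0]],[[0,0,0.038],[0,0,0]]]'
python3 -m handwheel '[[[0,0,0],[0,0,0]],[[0,0,0],[0,0,0]],[[0,0,0],[0,0,0]],[[0,0,0],[0,0,0]],[[0,0,0],[0,0,0]]]' 1
python3 -m handwheel '[[[0,0,-0.04],[0,0,0]],[[0,0,-0.08],[0,0,0]],[[0,0,-0.15],[0,0,0]],[[0,0,-0.3],[0,0,0]],[[0,0,-0.5],[0,0,0]]]'
python3 -m handwheel '[[[0.6,-0.04,0],[0,0,0]],[[0.6,-0.04,0],[0,0,0]],[[0.6,-0.04,0],[0,0,0]],[[0.6,-0.04,0],[0,0,0]],[[0.6,-0.04,0],[0,0,0]]]' >/dev/null
python3 -m handwheel '[[[0.6,-0.04,0],[0,0,0]],[[0.6,-0.04,0],[0,0,0]],[[0.6,-0.04,0],[0,0,0]],[[0.6,-0.04,0],[0,0,0]],[[0.6,-0.04,0],[0,0,0]]]'
python3 -m handwheel '[[[0,0,0],[0,0,0]],[[0,0,0.1],[0,0,0]],[[0,0,0.25],[0,0,0]],[[0,0,0.4],[0,0,0]],[[0,0,0.45],[0,0,0]]]'
python3 -m handwheel '[[[0,0,0],[0,0,0]],[[0,0,0],[0,0,0]],[[0,0,0],[0,0,0]],[[0,0,0],[0,0,0]],[[0,0,0],[0,0,0]]]' 0.1
python3 -m handwheel '[[[0,0,-0.1],[0,0,0]],[[0,0,-0.2],[0,0,0]],[[0,0,-0.4],[0,0,0]],[[0,0,-0.6],[0,0,0]],[[0,0,-0.84],[0,0,0]]]'
python3 -m handwheel '[[[-0.745,0.04,0],[0,0,0]],[[-0.745,0.04,0],[0,0,0]],[[-0.745,0.04,0],[0,0,0]],[[-0.745,0.04,0],[0,0,0]],[[-0.745,0.04,0],[0,0,0]]]' >/dev/null
python3 -m handwheel '[[[-0.745,0.04,0],[0,0,0]],[[-0.745,0.04,0],[0,0,0]],[[-0.745,0.04,0],[0,0,0]],[[-0.745,0.04,0],[0,0,0]],[[-0.745,0.04,0],[0,0,0]]]' 0.13
python3 -m handwheel '[[[0,0,0],[0,0,0]],[[0,0,0],[0,0,0]],[[0,0,0],[0,0,0]],[[0,0,0],[0,0,0]]]'
python3 -W ignore wl.py 4; python3 go.py 0.5135 0.102 0.056 85.35
```

```text
clock: 8.23
tool_pos: [0.5165, 0.1597, 0.0595]
orientation: [-179.7, 0.2, 85.3]
force: [-0.3, -0.7, -0.5]
opening: 0.0381
clock: 8.65
tool_pos: [0.5195, 0.1612, 0.0574]
orientation: [179.9, -0.1, 85.3]
force: [-1.1, -0.4, -0.0]
opening: 0.0377
clock: 9.07
tool_pos: [0.5194, 0.1612, 0.057]
orientation: [179.9, -0.1, 85.3]
force: [-2.5, 2.2, 6.7]
opening: 0.0298
clock: 9.48
tool_pos: [0.5167, 0.1591, 0.155]
orientation: [-179.7, 0.2, 85.3]
force: [1.4, 0.1, -1.4]
opening: 0.0297
clock: 10.32
tool_pos: [0.522, 0.4016, 0.1555]
orientation: [-180.0, 0.1, 85.4]
force: [0.1, -0.7, -1.5]
opening: 0.0299
clock: 10.73
tool_pos: [0.5208, 0.3973, 0.0623]
orientation: [-179.8, 0.3, 85.2]
force: [-0.4, -0.8, -2.0]
opening: 0.03
clock: 11.15
tool_pos: [0.5231, 0.4018, 0.0679]
orientation: [179.9, -0.1, 85.3]
force: [0.7, 0.3, -0.8]
opening: 0.0392
clock: 11.57
tool_pos: [0.5221, 0.4008, 0.2301]
orientation: [180.0, -0.0, 85.3]
force: [1.8, 1.0, 0.6]
opening: 0.0396
clock: 12.4
tool_pos: [0.5134, 0.0993, 0.229]
orientation: [179.9, -0.0, 85.1]
force: [-0.2, 0.0, 0.2]
opening: 0.0378
clock: 12.73
tool_pos: [0.5141, 0.1038, 0.2278]
orientation: [180.0, -0.0, 85.4]
force: [0.3, 0.0, -0.1]
opening: 0.0379
tcp [514.1 103.7 227.7] [-180.      0.     85.38] op 0.038 F [ 0.4 -0.9 -0.4] 12.8
blue [ 34. 113.] [ 434.6 -138.8   43.6   30.5    1.3   44.   854. ]
white [256. 176.] [ 515.7  101.5   44.6   29.5   -4.1   62.  1238. ]
front/bin [396.   8.] [ 0.  0.  0.  0.  0. nan  0.]
front/bin [317. 130.] [ 473.7  165.5  239.3   12.4   85.5   75.5 3356. ]
front/bin [475. 168.] [ 531.3  321.2  169.4   59.5    6.7   77.9 2102. ]
pos [0.5141 0.1037 0.2277] rpy [-180.      0.     85.38] F [ 0.4 -0.9 -0.4] op 0.038 t 12.78
shift [-0.0087 -0.0021  0.8583] turn [-0.      0.      0.0001] |d| 0.1717
```

```bash
python3 -m handwheel '[[[-0.009,-0.002,0.2],[0,0,0]],[[-0.009,-0.002,0.4],[0,0,0]],[[-0.009,-0.002,0.6],[0,0,0]],[[-0.009,-0.002,0.75],[0,0,0]],[[-0.009,-0.002,0.82],[0,0,0]]]'
python3 -m handwheel '[[[0,0,0.02],[0,0,0]],[[0,0,0.038],[0,0,0]],[[0,0,0.038],[0,0,0]],[[0,0,0.038],[0,0,0]],[[0,0,0.038],[0,0,0]]]'
python3 -m handwheel '[[[0,0,0],[0,0,0]],[[0,0,0],[0,0,0]],[[0,0,0],[0,0,0]],[[0,0,0],[0,0,0]],[[0,0,0],[0,0,0]]]' 1
python3 -m handwheel '[[[0,0,-0.04],[0,0,0]],[[0,0,-0.08],[0,0,0]],[[0,0,-0.15],[0,0,0]],[[0,0,-0.3],[0,0,0]],[[0,0,-0.5],[0,0,0]]]'
python3 -m handwheel '[[[0.765,0.09,0],[0,0,0]],[[0.765,0.09,0],[0,0,0]],[[0.765,0.09,0],[0,0,0]],[[0.765,0.09,0],[0,0,0]],[[0.765,0.09,0],[0,0,0]]]' >/dev/null
python3 -m handwheel '[[[0.765,0.09,0],[0,0,0]],[[0.765,0.09,0],[0,0,0]],[[0.765,0.09,0],[0,0,0]],[[0.765,0.09,0],[0,0,0]],[[0.765,0.09,0],[0,0,0]]]'
python3 -m handwheel '[[[0,0,0],[0,0,0]],[[0,0,0.1],[0,0,0]],[[0,0,0.25],[0,0,0]],[[0,0,0.4],[0,0,0]],[[0,0,0.45],[0,0,0]]]'
python3 -m handwheel '[[[0,0,0],[0,0,0]],[[0,0,0],[0,0,0]],[[0,0,0],[0,0,0]],[[0,0,0],[0,0,0]],[[0,0,0],[0,0,0]]]' 0.1
python3 -m handwheel '[[[0,0,-0.1],[0,0,0]],[[0,0,-0.2],[0,0,0]],[[0,0,-0.4],[0,0,0]],[[0,0,-0.6],[0,0,0]],[[0,0,-0.84],[0,0,0]]]'
python3 -m handwheel '[[[-0.92,-0.163,0],[0,0,0]],[[-0.92,-0.163,0],[0,0,0]],[[-0.92,-0.163,0],[0,0,0]],[[-0.92,-0.163,0],[0,0,0]],[[-0.92,-0.163,0],[0,0,0]]]' >/dev/null
python3 -m handwheel '[[[-0.92,-0.163,0],[0,0,0]],[[-0.92,-0.163,0],[0,0,0]],[[-0.92,-0.163,0],[0,0,0]],[[-0.92,-0.163,0],[0,0,0]],[[-0.92,-0.163,0],[0,0,0]]]' >/dev/null
python3 -m handwheel '[[[-0.92,-0.163,0],[0,0,-0.013]],[[-0.92,-0.163,0],[0,0,-0.013]],[[-0.92,-0.163,0],[0,0,-0.013]],[[-0.92,-0.163,0],[0,0,-0.013]],[[-0.92,-0.163,0],[0,0,-0.013]]]' -0.15
python3 -m handwheel '[[[0,0,0],[0,0,0]],[[0,0,0],[0,0,0]],[[0,0,0],[0,0,0]],[[0,0,0],[0,0,0]]]'
python3 -W ignore look.py 5;python3 -W ignore wl.py 5; python3 go.py 0.432 -0.139 0.04 90
```

```text
clock: 13.2
tool_pos: [0.5112, 0.1005, 0.0596]
orientation: [-179.7, 0.2, 85.3]
force: [0.1, 0.0, 1.0]
opening: 0.0382
clock: 13.62
tool_pos: [0.5143, 0.1016, 0.0574]
orientation: [179.9, -0.1, 85.3]
force: [-0.3, -0.6, 0.8]
opening: 0.0382
clock: 14.03
tool_pos: [0.5141, 0.1015, 0.0571]
orientation: [179.9, -0.1, 85.3]
force: [-1.7, 2.3, 6.6]
opening: 0.0298
clock: 14.45
tool_pos: [0.5113, 0.0998, 0.1553]
orientation: [-179.7, 0.2, 85.3]
force: [0.8, 0.4, -1.4]
opening: 0.0298
clock: 15.28
tool_pos: [0.5748, 0.4077, 0.1557]
orientation: [180.0, -0.0, 85.5]
force: [0.3, -1.2, -1.4]
opening: 0.0296
clock: 15.7
tool_pos: [0.5722, 0.3999, 0.0622]
orientation: [-179.7, 0.3, 85.2]
force: [-0.3, -1.3, -1.8]
opening: 0.0299
clock: 16.12
tool_pos: [0.5751, 0.4037, 0.0681]
orientation: [179.9, -0.1, 85.3]
force: [0.2, -0.5, -0.1]
opening: 0.0391
clock: 16.53
tool_pos: [0.5741, 0.4027, 0.2302]
orientation: [180.0, -0.0, 85.3]
force: [1.1, 2.0, 0.3]
opening: 0.0393
clock: 17.78
tool_pos: [0.4302, -0.142, 0.229]
orientation: [179.9, 0.0, 89.9]
force: [1.4, 0.9, 0.1]
opening: 0.0504
clock: 18.12

[... 737 characters left out ...]
   91. ]
side red [217. 177.] [476.1 149.2 217.7  25.4  85.2  41.2  91. ]
side red [246. 265.] [ 423.5 -269.    43.8   28.1    2.8   44.5  114. ]
side red [263. 291.] [ 431.7 -372.9   43.5   27.7  -12.    45.3  126. ]
tcp [ 432.  -138.4  227.8] [180.     0.    90.07] op 0.05 F [-0.1  0.1 -0.1] 18.3
blue [256. 167.] [ 434.7 -140.2   43.9   29.7    2.2   45.5  502. ]
front/bin [148. 161.] [ 0.  0.  0.  0.  0. nan  0.]
front/bin [ 58. 168.] [ 0.  0.  0.  0.  0. nan  0.]
front/bin [465. 203.] [467.4  83.9  78.4  12.6  85.4  75.5 922. ]
pos [ 0.432  -0.1384  0.2278] rpy [180.     0.    90.07] F [-0.1  0.1 -0.1] op 0.05 t 18.32
shift [-0.0031 -0.      0.9389] turn [0.     0.     0.0002] |d| 0.1878
```

View pics/top_5.png

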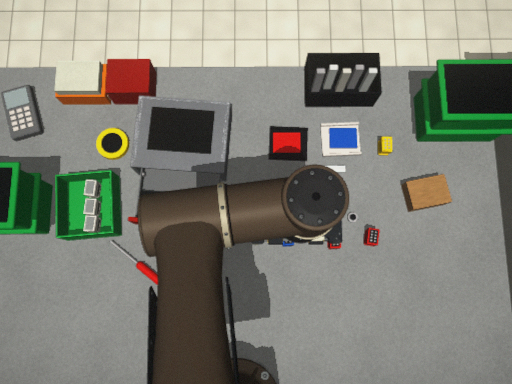

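All three empties stand in the bin at (91,188), (92,205) and (92,222). Next I grasp the blue at wrist pixel (256,167).

```bash
python3 -m handwheel '[[[-0.009,0.003,0.2],[0,0,-0.002]],[[-0.009,0.003,0.4],[0,0,-0.002]],[[-0.009,0.003,0.6],[0,0,-0.002]],[[-0.009,0.003,0.75],[0,0,-0.002]],[[-0.009,0.003,0.88],[0,0,-0.002]]]'
python3 -m handwheel '[[[0,0,0.02],[0,0,0]],[[0,0,0.04],[0,0,0]],[[0,0,0.053],[0,0,0]],[[0,0,0.053],[0,0,0]],[[0,0,0.053],[0,0,0]]]'
python3 -m handwheel '[[[0,0,0],[0,0,0]],[[0,0,0],[0,0,0]],[[0,0,0],[0,0,0]],[[0,0,0],[0,0,0]],[[0,0,0],[0,0,0]]]' 1
python3 -m handwheel '[[[0,0,0],[0,0,0]],[[0,0,0],[0,0,0]],[[0,0,0],[0,0,0]]]'
python3 go.py 0.4327 -0.1402 0.041 90
python3 -m handwheel '[[[0,0,-0.05],[0,0,0]],[[0,0,-0.2],[0,0,0]],[[0,0,-0.4],[0,0,0]],[[0,0,-0.6],[0,0,0]],[[0,0,-0.6],[0,0,0]]]'
python3 -m handwheel '[[[0,0,0],[0,0,0]],[[0,0,0],[0,0,0]],[[0,0,0],[0,0,0]],[[0,0,0],[0,0,0]]]'
python3 go.py 0.5139 0.102 0.15 85.35
```

```text
clock: 18.73
tool_pos: [0.4315, -0.1405, 0.0497]
orientation: [-179.9, 0.0, 90.7]
force: [-0.3, -0.3, -0.8]
opening: 0.0505
clock: 19.15
tool_pos: [0.4334, -0.1408, 0.0425]
orientation: [179.9, -0.0, 90.7]
force: [1.2, 1.0, 0.3]
opening: 0.0504
clock: 19.57
tool_pos: [0.4327, -0.1409, 0.0416]
orientation: [179.9, -0.0, 90.7]
force: [0.3, 2.1, 4.1]
opening: 0.0301
clock: 19.82
tool_pos: [0.4327, -0.1409, 0.0416]
orientation: [180.0, 0.0, 90.7]
force: [-1.0, 0.8, 6.8]
opening: 0.03
pos [ 0.4327 -0.1409  0.0416] rpy [179.96   0.    90.72] F [-1.   0.8  6.8] op 0.03 t 19.82
shift [0.0035 0.0001 0.0029] turn [0.0001 0.     0.002 ] |d| 0.0009
clock: 20.23
tool_pos: [0.4361, -0.1413, 0.1682]
orientation: [179.4, 0.1, 90.8]
force: [1.1, -0.4, -0.9]
opening: 0.0296
clock: 20.57
tool_pos: [0.4313, -0.141, 0.1598]
orientation: [-179.8, 0.0, 90.7]
force: [-0.2, -0.5, -0.4]
opening: 0.0299
pos [ 0.4313 -0.141   0.1598] rpy [-179.83    0.     90.69] F [-0.2 -0.5 -0.4] op 0.0299 t 20.57
shift [1.2097 0.4275 0.0477] turn [-0.0005  0.      0.0148] |d| 0.2568
```

```bash
python3 -m handwheel '[[[0.6,0.21,0],[0,0,0.0148]],[[0.6,0.21,0],[0,0,0.0148]],[[0.6,0.21,0],[0,0,0.0148]],[[0.6,0.21,0],[0,0,0.0148]],[[0.6,0.21,0],[0,0,0.0148]]]'
python3 -m handwheel '[[[0,0,0],[0,0,0]],[[0,0,0],[0,0,0]],[[0,0,0],[0,0,0]],[[0,0,0],[0,0,0]]]'
python3 go.py 0.5139 0.102 0.15 85.35
```

```text
clock: 20.98
tool_pos: [0.473, -0.0186, 0.1599]
orientation: [-179.9, 0.1, 85.6]
force: [0.0, -1.2, -1.5]
opening: 0.0297
clock: 21.32
tool_pos: [0.4724, -0.0214, 0.161]
orientation: [-180.0, 0.0, 85.3]
force: [-0.5, 0.5, -0.3]
opening: 0.0294
pos [ 0.4724 -0.0214  0.161 ] rpy [-1.7998e+02  1.0000e-02  8.5290e+01] F [-0.5  0.5 -0.3] op 0.0294 t 21.32
shift [0.6317 0.1559 0.0549] turn [-0.0001  0.     -0.0002] |d| 0.1306
```

```bash
python3 -m handwheel '[[[0.2,0.05,0],[0,0,0]],[[0.4,0.1,0],[0,0,0]],[[0.55,0.14,0],[0,0,0]],[[0.632,0.156,0],[0,0,0]],[[0.632,0.156,0],[0,0,0]]]'
python3 -m handwheel '[[[0,0,0.1],[0,0,0]],[[0,0,0.2],[0,0,0]],[[0,0,0.25],[0,0,0]],[[0,0,0.25],[0,0,0]],[[0,0,0.25],[0,0,0]]]'
python3 -m handwheel '[[[0,0,0],[0,0,0]],[[0,0,0],[0,0,0]],[[0,0,0],[0,0,0]],[[0,0,0],[0,0,0]]]'
python3 -W ignore - <<'E'
from h import *
s=snap('wrist','wr_6.png');cv2.imwrite('pics/wr_6c.png',cv2.resize(cv2.imread('pics/wr_6.png')[100:280,120:400],(784,504)))
for u in blobs(s,110,.05,.15,25)+blobs(s,0,.07,.082,100): print(*u)
E
python3 go.py 0.5139 0.102 0.057 85.35
```

```text
clock: 21.73
tool_pos: [0.5153, 0.1052, 0.1611]
orientation: [180.0, -0.0, 85.5]
force: [0.6, 0.1, -0.3]
opening: 0.0299
clock: 22.15
tool_pos: [0.5139, 0.1022, 0.1112]
orientation: [-180.0, 0.1, 85.3]
force: [0.2, -0.5, -0.2]
opening: 0.0297
clock: 22.48
tool_pos: [0.5144, 0.1032, 0.1119]
orientation: [179.9, -0.0, 85.4]
force: [0.1, -0.0, -0.7]
opening: 0.0297
[257. 227.] [ 508.6  103.2   32.4   30.1   85.4  113.1 2557. ]
[334. 150.] [ 472.4  151.1  210.4   12.4   85.4   75.5 7437. ]
pos [0.5144 0.1032 0.1118] rpy [ 1.7995e+02 -4.0000e-02  8.5370e+01] F [-0.5  0.3 -0.8] op 0.0302 t 22.53
shift [-0.0063 -0.0022  0.2738] turn [ 0.0001 -0.0001  0.0001] |d| 0.0548
```

View pics/wr_6c.png

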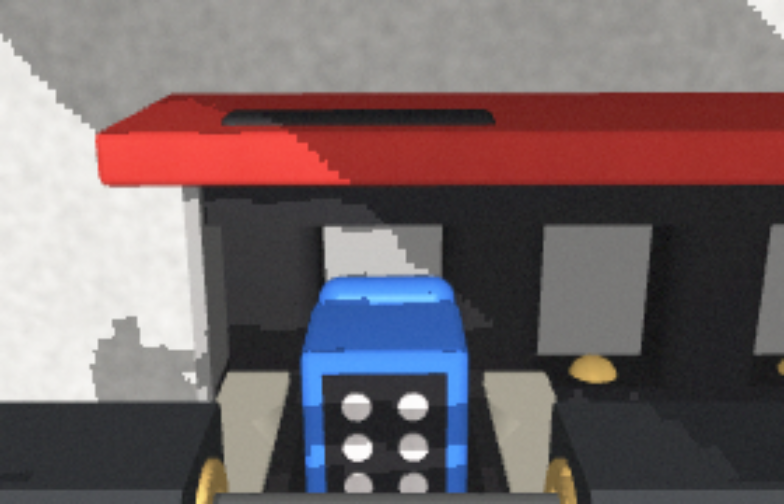

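The cassette hangs square above pocket 3, which shows at crop (380,250). I'll lower it and press.

```bash
python3 -m handwheel '[[[-0.006,-0.002,0.05],[0,0,0]],[[-0.006,-0.002,0.1],[0,0,0]],[[-0.006,-0.002,0.14],[0,0,0]],[[-0.006,-0.002,0.17],[0,0,0]],[[-0.006,-0.002,0.19],[0,0,0]]]'
python3 -m handwheel '[[[0,0,0.01],[0,0,0]],[[0,0,0.02],[0,0,0]],[[0,0,0.03],[0,0,0]],[[0,0,0.04],[0,0,0]],[[0,0,0.04],[0,0,0]]]'
python3 -m handwheel '[[[0,0,0.01],[0,0,0]],[[0,0,0.02],[0,0,0]],[[0,0,0.03],[0,0,0]],[[0,0,0.04],[0,0,0]],[[0,0,0.05],[0,0,0]]]'
python3 -m handwheel '[[[0,0,0],[0,0,0]],[[0,0,0],[0,0,0]],[[0,0,0],[0,0,0]]]'
python3 go.py 0.5139 0.102 0.057 85.35
```

```text
clock: 22.95
tool_pos: [0.5134, 0.1017, 0.0718]
orientation: [-179.9, 0.1, 85.4]
force: [0.0, 1.0, -0.4]
opening: 0.0297
clock: 23.37
tool_pos: [0.514, 0.102, 0.0654]
orientation: [180.0, -0.0, 85.4]
force: [-0.9, -0.1, 1.6]
opening: 0.0297
clock: 23.78
tool_pos: [0.5157, 0.1024, 0.0572]
orientation: [179.8, -0.0, 85.5]
force: [-2.0, -3.8, 36.2]
opening: 0.0296
clock: 24.03
tool_pos: [0.5159, 0.1023, 0.0573]
orientation: [179.8, -0.1, 85.5]
force: [1.0, -3.6, 17.2]
opening: 0.0301
pos [0.5159 0.1023 0.0573] rpy [ 1.7975e+02 -5.0000e-02  8.5480e+01] F [ 1.  -3.6 17.2] op 0.0301 t 24.03
shift [-0.0024 -0.01    0.0014] turn [ 0.0007 -0.0002  0.0004] |d| 0.0021
```

Bottomed at z = 57.2 mm, which matches home. I release and check.

```bash
python3 -m handwheel '[[[0,0,0],[0,0,0]],[[0,0,0],[0,0,0]],[[0,0,0],[0,0,0]],[[0,0,0],[0,0,0]],[[0,0,0],[0,0,0]]]' 0.05
python3 -m handwheel '[[[0,0,-0.1],[0,0,0]],[[0,0,-0.2],[0,0,0]],[[0,0,-0.4],[0,0,0]],[[0,0,-0.6],[0,0,0]],[[0,0,-0.85],[0,0,0]]]'
python3 -m handwheel '[[[0,0,0],[0,0,0]],[[0,0,0],[0,0,0]],[[0,0,0],[0,0,0]],[[0,0,0],[0,0,0]]]'
python3 -W ignore - <<'E'
from h import *
s=snap('wrist','wr_7.png')
for u in blobs(s,110,.03,.09,25)+blobs(s,0,.07,.082,100): print(*u)
W=world(s);p=W[190:215,100:420];
E
python3 go.py 0.557 -0.2636 0.23 90
```

```text
clock: 24.45
tool_pos: [0.5133, 0.1018, 0.0547]
orientation: [-180.0, 0.0, 85.4]
force: [0.0, 0.2, -0.0]
opening: 0.0415
clock: 24.87
tool_pos: [0.5128, 0.1015, 0.2179]
orientation: [-179.9, 0.1, 85.4]
force: [2.4, 0.6, -0.4]
opening: 0.0415
clock: 25.2
tool_pos: [0.5128, 0.1016, 0.2155]
orientation: [-179.9, 0.1, 85.4]
force: [-0.4, -0.4, 0.4]
opening: 0.0417
[259. 178.] [522.5 101.7  53.1  33.3  -4.4  61.2 679. ]
[404.   7.] [ 0.  0.  0.  0.  0. nan  0.]
[323. 136.] [ 476.1  165.1  239.2   12.1   85.3   75.5 3629. ]
pos [0.5128 0.1015 0.2153] rpy [-1.7986e+02  9.0000e-02  8.5370e+01] F [-0.3  0.  -0.1] op 0.0416 t 25.25
shift [-1.8019  0.3675 -0.0717] turn [-0.0004  0.0002 -0.0129] |d| 0.3681
```

```bash
python3 -m handwheel '[[[-0.9,0.184,-0.03],[0,0,0]],[[-0.9,0.184,-0.03],[0,0,0]],[[-0.9,0.184,-0.03],[0,0,0]],[[-0.9,0.184,-0.03],[0,0,0]],[[-0.9,0.184,-0.03],[0,0,0]]]' >/dev/null
python3 -m handwheel '[[[-0.9,0.184,-0.03],[0,0,-0.013]],[[-0.9,0.184,-0.03],[0,0,-0.013]],[[-0.9,0.184,-0.03],[0,0,-0.013]],[[-0.9,0.184,-0.03],[0,0,-0.013]],[[-0.9,0.184,-0.03],[0,0,-0.013]]]' -0.15
python3 -m handwheel '[[[0,0,0],[0,0,0]],[[0,0,0],[0,0,0]],[[0,0,0],[0,0,0]],[[0,0,0],[0,0,0]],[[0,0,0],[0,0,0]]]'
python3 -W ignore wl.py 8; python3 -W ignore look.py 8; python3 go.py 0.558 -0.2636 0.041 90
```

```text
clock: 26.08
tool_pos: [0.5574, -0.267, 0.2268]
orientation: [-179.8, 0.0, 89.9]
force: [0.6, 0.7, 0.6]
opening: 0.0505
clock: 26.5
tool_pos: [0.558, -0.2618, 0.2287]
orientation: [-180.0, -0.0, 90.1]
force: [-0.0, 0.6, 0.9]
opening: 0.0503
tcp [ 558.1 -261.8  228.9] [180.    -0.    90.14] op 0.05 F [ 0.7  0.5 -0.3] 26.6
blue [256. 168.] [ 561.5 -264.7   43.6   29.7   -3.9   45.4  512. ]
front/bin [253.  40.] [ 0.  0.  0.  0.  0. nan  0.]
front/bin [156.  49.] [ 0.  0.  0.  0.  0. nan  0.]
top blue [331. 195.] [ 552.7 -263.5   35.1   30.8   -1.7   44.5   80. ]
top blue [199. 207.] [517.6 101.1  51.2  38.1  -3.5  48.7  82. ]
top red [170. 221.] [475.8 174.1 208.2  20.7  85.5  38.5 118. ]
top red [370. 237.] [ 431.4 -369.4   44.4   31.5  -10.8   45.1  120. ]
top red [333. 240.] [ 422.3 -265.8   43.2   30.8    1.7   45.5  112. ]
top bin [459. 111.] [ 748.1 -540.9  169.9   80.3   38.4   70.8   11. ]
top bin [ 60. 204.] [518.7 426.6 200.8 172.  -85.3  77.7 701. ]
wrist blue [256. 168.] [ 561.8 -264.7   44.2   29.7   -4.2   45.5  508. ]
wrist red [253.  40.] [ 426.7 -266.7   44.4   29.6    2.2   45.4  671. ]
wrist red [156.  49.] [ 435.1 -369.9   43.9   30.5  -10.1   45.1  828. ]
side blue [232. 180.] [521.4 110.2  58.2  56.5  87.1  46.6  85. ]
side blue [287. 251.] [ 554.5 -274.2   46.5   25.5  -33.6   42.6   94. ]
side red [14. 18.] [-3.5750e+02  2.3278e+03  1.4580e+02  4.2400e+01  1.1000e+00  5.2400e+01
  3.5000e+01]
side red [146.  23.] [ 602.2 2311.1   79.1   54.5   -4.5   45.5   44. ]
side red [217. 175.] [479.9 155.8 229.7  27.9  85.5  41.1 111. ]
side red [246. 265.] [ 423.8 -270.2   44.4   26.8   -0.7   44.6  116. ]
side red [263. 291.] [ 431.8 -373.3   43.2   27.6  -16.6   45.2  128. ]
pos [ 0.5581 -0.2622  0.2291] rpy [179.97   0.    90.12] F [-0.   0.2 -0. ] op 0.0503 t 26.7
shift [-0.0071 -0.001   0.9405] turn [0.0001 0.     0.0003] |d| 0.1881
```

View pics/wr_8.png

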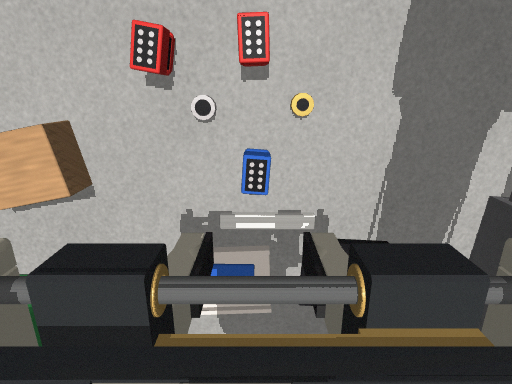

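The blue sits at (256,172) with a clear approach; the bar is at (260,222).

```bash
python3 -m handwheel '[[[-0.01,0.007,0.2],[0,0,0.008]],[[-0.01,0.007,0.4],[0,0,0.008]],[[-0.01,0.007,0.6],[0,0,0.008]],[[-0.01,0.007,0.75],[0,0,0.008]],[[-0.01,0.007,0.88],[0,0,0.008]]]'
python3 -m handwheel '[[[0,0,0.02],[0,0,0]],[[0,0,0.04],[0,0,0]],[[0,0,0.057],[0,0,0]],[[0,0,0.057],[0,0,0]],[[0,0,0.057],[0,0,0]]]'
python3 -m handwheel '[[[0,0,0],[0,0,0]],[[0,0,0],[0,0,0]],[[0,0,0],[0,0,0]],[[0,0,0],[0,0,0]],[[0,0,0],[0,0,0]]]' 1
python3 -m handwheel '[[[0,0,0],[0,0,0]],[[0,0,0],[0,0,0]],[[0,0,0],[0,0,0]]]'
python3 -m handwheel '[[[0,0,-0.05],[0,0,0]],[[0,0,-0.2],[0,0,0]],[[0,0,-0.4],[0,0,0]],[[0,0,-0.6],[0,0,0]],[[0,0,-0.6],[0,0,0]]]'
python3 -m handwheel '[[[0,0,0],[0,0,0]],[[0,0,0],[0,0,0]],[[0,0,0],[0,0,0]],[[0,0,0],[0,0,0]]]'
python3 go.py 0.525 0.2212 0.16 85.35
```

```text
clock: 27.12
tool_pos: [0.5584, -0.2643, 0.0506]
orientation: [-179.9, -0.0, 87.2]
force: [0.3, 0.7, -0.9]
opening: 0.0504
clock: 27.53
tool_pos: [0.5604, -0.265, 0.0431]
orientation: [179.9, 0.0, 87.2]
force: [-0.1, -0.2, 0.6]
opening: 0.0505
clock: 27.95
tool_pos: [0.5596, -0.2649, 0.0419]
orientation: [180.0, 0.0, 87.2]
force: [-0.7, 0.2, 2.7]
opening: 0.0298
clock: 28.2
tool_pos: [0.5596, -0.2649, 0.0419]
orientation: [180.0, 0.0, 87.2]
force: [-1.1, 0.8, 5.2]
opening: 0.0299
clock: 28.62
tool_pos: [0.5634, -0.2664, 0.1706]
orientation: [179.3, 0.2, 87.3]
force: [1.6, -0.7, 1.0]
opening: 0.0299
clock: 28.95
tool_pos: [0.5585, -0.2647, 0.1599]
orientation: [-179.8, -0.0, 87.2]
force: [-0.3, 0.3, -1.3]
opening: 0.0296
pos [ 0.5585 -0.2647  0.1599] rpy [-1.7984e+02 -3.0000e-02  8.7160e+01] F [-0.3  0.3 -1.3] op 0.0296 t 28.95
shift [ 2.4181e+00 -2.8730e-01  1.5000e-03] turn [-0.0004 -0.0001  0.005 ] |d| 0.487
```

```bash
python3 -m handwheel '[[[0.8,-0.1,0],[0,0,0]],[[0.8,-0.1,0],[0,0,0]],[[0.8,-0.1,0],[0,0,0]],[[0.8,-0.1,0],[0,0,0]],[[0.8,-0.1,0],[0,0,0]]]' >/dev/null
python3 -m handwheel '[[[0.8,-0.1,0],[0,0,0]],[[0.8,-0.1,0],[0,0,0]],[[0.8,-0.1,0],[0,0,0]],[[0.8,-0.1,0],[0,0,0]],[[0.8,-0.1,0],[0,0,0]]]' >/dev/null
python3 -m handwheel '[[[0.2,-0.02,0],[0,0,0.005]],[[0.4,-0.04,0],[0,0,0.005]],[[0.6,-0.06,0],[0,0,0.005]],[[0.75,-0.08,0],[0,0,0.005]],[[0.8,-0.09,0],[0,0,0.005]]]'
python3 -m handwheel '[[[0,0,0],[0,0,0]],[[0,0,0],[0,0,0]],[[0,0,0],[0,0,0]],[[0,0,0],[0,0,0]],[[0,0,0],[0,0,0]]]'
python3 -W ignore - <<'E'
from h import *
s=snap('wrist','wr_9.png')
W=world(s)
for u in blobs(s,110,.055,.075,25)+blobs(s,0,.07,.082,100): print(*u)
E
python3 go.py 0.525 0.2212 0.112 85.35
```

```text
clock: 30.2
tool_pos: [0.5248, 0.2209, 0.1604]
orientation: [-180.0, 0.0, 85.5]
force: [1.0, -0.3, -1.8]
opening: 0.0293
clock: 30.62
tool_pos: [0.5252, 0.2163, 0.1614]
orientation: [-180.0, 0.0, 85.3]
force: [0.4, -0.5, -0.6]
opening: 0.0297
[131. 191.] [518.1 102.3  44.7  30.5  -3.7  61.4 877. ]
[258. 226.] [ 0.  0.  0.  0.  0. nan  0.]
[187. 141.] [ 476.2  165.4  239.4   12.5   85.4   75.5 5331. ]
pos [0.5252 0.2164 0.1615] rpy [-180.     0.    85.3] F [ 0.3 -1.1 -1.3] op 0.0298 t 30.67
shift [ 0.0237 -0.003   0.2472] turn [-0.      0.     -0.0001] |d| 0.0497
```

```bash
python3 -m handwheel '[[[0.024,-0.002,0.1],[0,0,0]],[[0.024,-0.002,0.2],[0,0,0]],[[0.024,-0.002,0.3],[0,0,0]],[[0.024,-0.002,0.37],[0,0,0]],[[0.024,-0.002,0.4],[0,0,0]]]'
python3 -m handwheel '[[[0,0,0.01],[0,0,0]],[[0,0,0.02],[0,0,0]],[[0,0,0.03],[0,0,0]],[[0,0,0.04],[0,0,0]],[[0,0,0.05],[0,0,0]]]'
python3 go.py 0.525 0.2212 0.058 85.35
python3 -m handwheel '[[[0,0,0.02],[0,0,0]],[[0,0,0.035],[0,0,0]],[[0,0,0.05],[0,0,0]],[[0,0,0.065],[0,0,0]],[[0,0,0.08],[0,0,0]]]'
python3 -m handwheel '[[[0,0,0],[0,0,0]],[[0,0,0],[0,0,0]],[[0,0,0],[0,0,0]]]'
python3 go.py 0.525 0.2212 0.058 85.35
```

```text
clock: 31.08
tool_pos: [0.5242, 0.2209, 0.0795]
orientation: [-179.9, 0.1, 85.3]
force: [-0.7, -0.2, -0.9]
opening: 0.0297
clock: 31.5
tool_pos: [0.5255, 0.2225, 0.0721]
orientation: [179.9, -0.1, 85.4]
force: [0.6, 0.2, 0.4]
opening: 0.0298
pos [0.5255 0.2225 0.0721] rpy [ 1.7994e+02 -6.0000e-02  8.5380e+01] F [0.6 0.2 0.4] op 0.0298 t 31.5
shift [-0.0068 -0.002   0.0704] turn [ 0.0002 -0.0002  0.0001] |d| 0.0141
clock: 31.92
tool_pos: [0.5268, 0.2232, 0.0574]
orientation: [179.8, -0.1, 85.5]
force: [-3.0, -7.9, 40.6]
opening: 0.0299
clock: 32.17
tool_pos: [0.5272, 0.2231, 0.0576]
orientation: [179.8, -0.1, 85.4]
force: [0.6, -1.6, 12.5]
opening: 0.03
pos [0.5272 0.2231 0.0576] rpy [ 1.7977e+02 -1.2000e-01  8.5450e+01] F [ 0.6 -1.6 12.5] op 0.03 t 32.17
shift [-0.0104 -0.01   -0.0021] turn [ 0.0007 -0.0003  0.0003] |d| 0.0029
```

```bash
python3 -m handwheel '[[[0,0,0],[0,0,0]],[[0,0,0],[0,0,0]],[[0,0,0],[0,0,0]],[[0,0,0],[0,0,0]],[[0,0,0],[0,0,0]]]' 0.05
python3 -m handwheel '[[[0,0,-0.1],[0,0,0]],[[0,0,-0.2],[0,0,0]],[[0,0,-0.4],[0,0,0]],[[0,0,-0.6],[0,0,0]],[[0,0,-0.85],[0,0,0]]]'
python3 -m handwheel '[[[-0.2,0,0],[0,0,0]],[[-0.3,0,0],[0,0,0]],[[-0.3,0,0],[0,0,0]],[[-0.3,0,0],[0,0,0]],[[-0.3,0,0],[0,0,0]]]' 1
python3 -m handwheel '[[[0,0,0],[0,0,0]],[[0,0,0],[0,0,0]],[[0,0,0],[0,0,0]],[[0,0,0],[0,0,0]]]'
python3 -W ignore - <<'E'
from h import *
s=snap('wrist','wr_10.png');W=world(s)
for u in blobs(s,110,.057,.072,25)+blobs(s,0,.07,.082,100)+blobs(s,65,.07,.09,200): print(*u)
H=cv2.cvtColor(s['color'],cv2.COLOR_RGB2HSV);m=(abs(H[...,0].astype(int)-110)<12)&(H[...,1]>110)
print(np.nanpercentile(W[m][:,2],[80,90,97]))
for u in blobs(snap('top'),110,.03,.075): print(*u)
E
python3 go.py 0.41 0.17 0.22 85.35
```

```text
clock: 32.58
tool_pos: [0.5248, 0.2221, 0.0551]
orientation: [-180.0, 0.0, 85.4]
force: [0.2, -0.7, 0.4]
opening: 0.0416
clock: 33.0
tool_pos: [0.5244, 0.2218, 0.2181]
orientation: [-179.9, 0.1, 85.4]
force: [1.2, 0.9, 0.3]
opening: 0.0419
clock: 33.42
tool_pos: [0.5203, 0.1625, 0.217]
orientation: [-180.0, -0.0, 85.3]
force: [-0.3, 0.7, 0.4]
opening: 0.0135
clock: 33.75
tool_pos: [0.5202, 0.1628, 0.2167]
orientation: [-180.0, 0.0, 85.4]
force: [-0.1, 0.4, 0.5]
opening: 0.0005
[202. 176.] [519.6 101.6  43.9  30.5  -4.2  61.5 566. ]
[313. 177.] [529.4 222.5  44.1  30.4  -5.4  61.5 559. ]
[342.   6.] [ 0.  0.  0.  0.  0. nan  0.]
[256. 135.] [ 478.1  165.1  238.5   12.3   85.4   75.5 3618. ]
[ 53. 320.] [ 0.  0.  0.  0.  0. nan  0.]
[444. 169.] [ 527.2  364.2  169.6   77.     5.2   78.7 2791. ]
[0.06192974 0.06236636 0.06293947]
[343. 138.] [ 0.  0.  0.  0.  0. nan  0.]
[200. 208.] [518.4  99.7  49.8  32.9  -2.1  59.8 102. ]
[154. 208.] [509.4 222.8  30.9  18.5 -73.8  60.   58. ]
pos [0.5202 0.1627 0.2169] rpy [-1.7998e+02  1.0000e-02  8.5400e+01] F [-0.  -0.7  0.6] op 0.0004 t 33.85
shift [-0.0078 -0.5521 -0.0154] turn [-0.0001  0.      0.0001] |d| 0.1105
```

View pics/wr_10.png

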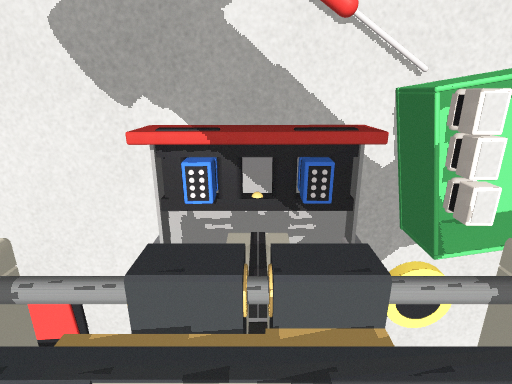

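Both blues stand at (200,180) and (315,180) with their tops at 62 mm, which is home. The three empties are in the bin at right and the middle pocket is bare. I now go in front of the panel.

```bash
python3 -m handwheel '[[[-0.002,-0.2,0],[0,0,0]],[[-0.002,-0.4,0],[0,0,0]],[[-0.002,-0.477,0],[0,0,0]],[[-0.002,-0.477,0],[0,0,0]],[[-0.002,-0.477,0],[0,0,0]]]'
python3 -m handwheel '[[[0,0,0.15],[0,0,0]],[[0,0,0.3],[0,0,0]],[[0,0,0.5],[0,0,0]],[[0,0,0.7],[0,0,0]],[[0,0,0.755],[0,0,0]]]'
python3 -m handwheel '[[[0,0,0],[0,0,0]],[[0,0,0],[0,0,0]],[[0,0,0],[0,0,0]],[[0,0,0],[0,0,0]]]'
python3 go.py 0.461 0.166 0.065 85.35
```

```text
clock: 34.27
tool_pos: [0.4248, 0.1701, 0.2178]
orientation: [179.9, -0.1, 85.5]
force: [1.1, -0.4, 0.0]
opening: 0.0001
clock: 34.68
tool_pos: [0.4235, 0.1677, 0.0611]
orientation: [-179.7, 0.3, 85.3]
force: [-1.2, -0.5, -0.1]
opening: 0.0001
clock: 35.02
tool_pos: [0.4263, 0.1706, 0.0675]
orientation: [179.9, -0.1, 85.4]
force: [0.7, 1.2, -0.0]
opening: 0.0002
pos [0.4263 0.1706 0.0675] rpy [ 1.7989e+02 -1.2000e-01  8.5380e+01] F [ 0.7  1.2 -0. ] op 0.0002 t 35.02
shift [-0.009   0.1748  0.0127] turn [ 0.0003 -0.0003  0.0001] |d| 0.0351
```

```bash
python3 -m handwheel '[[[0,0.04,0.01],[0,0,0]],[[0,0.08,0.01],[0,0,0]],[[0,0.12,0.01],[0,0,0]],[[0,0.15,0.01],[0,0,0]],[[0,0.18,0.01],[0,0,0]]]'
python3 -m handwheel '[[[0,0.03,0],[0,0,0]],[[0,0.06,0],[0,0,0]],[[0,0.09,0],[0,0,0]],[[0,0.12,0],[0,0,0]],[[0,0.15,0],[0,0,0]]]'
python3 -m handwheel '[[[0,0.04,0],[0,0,0]],[[0,0.08,0],[0,0,0]],[[0,0.12,0],[0,0,0]],[[0,0.16,0],[0,0,0]],[[0,0.2,0],[0,0,0]]]'
python3 -m handwheel '[[[0,0.03,0],[0,0,0]],[[0,0.06,0],[0,0,0]],[[0,0.09,0],[0,0,0]],[[0,0.12,0],[0,0,0]],[[0,0.15,0],[0,0,0]]]'
python3 -W ignore - <<'E'
from h import *
s=snap('top','top_11.png')
for u in blobs(s,0,.07,.082,100): print(*u)
E
python3 go.py 0.461 0.166 0.065 85.35
```

```text
clock: 35.43
tool_pos: [0.4618, 0.1667, 0.0642]
orientation: [-180.0, -0.0, 85.3]
force: [-2.6, 1.6, 1.9]
opening: 0.0006
clock: 35.85
tool_pos: [0.4914, 0.1643, 0.064]
orientation: [-180.0, 0.0, 85.4]
force: [-3.5, 0.5, 1.3]
opening: 0.0006
clock: 36.27
tool_pos: [0.5316, 0.1611, 0.064]
orientation: [-180.0, 0.0, 85.4]
force: [-2.7, 1.5, 2.5]
opening: 0.0004
clock: 36.68
tool_pos: [0.5611, 0.1588, 0.064]
orientation: [-180.0, -0.0, 85.4]
force: [-1.9, 2.7, 1.4]
opening: 0.0004
[120.  83.] [873.1 346.2 214.4  95.8 -89.8  76.5 111. ]
[286. 142.] [ 0.  0.  0.  0.  0. nan  0.]
[216. 187.] [567.7  52.9  30.   12.7  86.9  75.3  50. ]
[370. 237.] [ 0.  0.  0.  0.  0. nan  0.]
[333. 240.] [ 0.  0.  0.  0.  0. nan  0.]
[149. 273.] [ 0.  0.  0.  0.  0. nan  0.]
pos [0.5624 0.1588 0.0641] rpy [ 1.7995e+02 -1.0000e-02  8.5390e+01] F [2.1 0.4 0.8] op 0.0001 t 36.73
shift [-0.0049 -0.508  -0.0048] turn [ 0.0001 -0.      0.0001] |d| 0.1016
```

```bash
python3 -m handwheel '[[[0,0.015,0],[0,0,0]],[[0,0.03,0],[0,0,0]],[[0,0.045,0],[0,0,0]],[[0,0.06,0],[0,0,0]],[[0,0.075,0],[0,0,0]]]'
python3 -m handwheel '[[[0,0.008,0],[0,0,0]],[[0,0.016,0],[0,0,0]],[[0,0.024,0],[0,0,0]],[[0,0.032,0],[0,0,0]],[[0,0.04,0],[0,0,0]]]'
python3 -m handwheel '[[[0,0.006,0],[0,0,0]],[[0,0.012,0],[0,0,0]],[[0,0.018,0],[0,0,0]],[[0,0.018,0],[0,0,0]],[[0,0.018,0],[0,0,0]]]'
```

```text
clock: 37.15
tool_pos: [0.5737, 0.1575, 0.064]
orientation: [-179.8, 0.0, 85.4]
force: [-12.7, 5.4, 8.2]
opening: 0.0003
clock: 37.57
tool_pos: [0.5832, 0.1569, 0.0641]
orientation: [-180.0, 0.0, 85.4]
force: [-2.9, 2.4, 1.4]
opening: 0.0
clock: 37.98
tool_pos: [0.5846, 0.1567, 0.064]
orientation: [-179.8, 0.0, 85.4]
force: [-16.0, 6.6, 9.8]
opening: 0.0004
```

The force dropped, then rose at a hard stop, so the drawer looks seated. I back off and look.

```bash
python3 -m handwheel '[[[0,0.008,0],[0,0,0]],[[0,0.008,0],[0,0,0]],[[0,0.008,0],[0,0,0]]]'
python3 -m handwheel '[[[0,-0.1,0],[0,0,0]],[[0,-0.3,0],[0,0,0]],[[0,-0.5,0],[0,0,0]],[[0,-0.6,0],[0,0,0]],[[0,-0.6,0],[0,0,0]]]'
python3 -m handwheel '[[[0,0,-0.2],[0,0,0]],[[0,0,-0.4],[0,0,0]],[[0,0,-0.6],[0,0,0]],[[0,0,-0.8],[0,0,0]],[[0,0,-0.8],[0,0,0]]]'
python3 -m handwheel '[[[-0.8,-0.1,0],[0,0,0]],[[-0.8,-0.1,0],[0,0,0]],[[-0.8,-0.1,0],[0,0,0]],[[-0.8,-0.1,0],[0,0,0]],[[-0.8,-0.1,0],[0,0,0]]]'
python3 -m handwheel '[[[-0.9,0,0],[0,0,0]],[[-0.9,0,0],[0,0,0]],[[-0.9,0,0],[0,0,0]],[[-0.9,0,0],[0,0,0]],[[-0.9,0,0],[0,0,0]]]'
python3 -m handwheel '[[[0,0,0],[0,0,0]],[[0,0,0],[0,0,0]],[[0,0,0],[0,0,0]],[[0,0,0],[0,0,0]]]'
python3 -W ignore - <<'E'
from h import *
s=snap('top','top_12.png');snap('side','side_12.png')
a=cv2.imread('pics/top_12.png');cv2.imwrite('pics/c12.png',cv2.resize(a[80:260,40:280],(800,600),interpolation=cv2.INTER_CUBIC))
W=world(s);H=cv2.cvtColor(s['color'],cv2.COLOR_RGB2HSV)
for u in blobs(s,0,.07,.082,100)+blobs(s,110,.03,.075): print(*u)
for u in blobs(snap('wrist'),0,.07,.082,100): print('w',*u)
m=np.abs(W[...,2]-.1)<.004; m[:,:125]=0;m[:,240:]=0;m[:80]=0
print('cab',rect(W,m,.094,.106))
E
```

```text
clock: 38.23
tool_pos: [0.5846, 0.1567, 0.0641]
orientation: [-179.6, 0.1, 85.4]
force: [-22.4, 8.4, 15.8]
opening: 0.0003
clock: 38.65
tool_pos: [0.4659, 0.1654, 0.0643]
orientation: [-180.0, 0.0, 85.4]
force: [-0.9, -0.6, -1.0]
opening: 0.0005
clock: 39.07
tool_pos: [0.4737, 0.1681, 0.233]
orientation: [179.3, -0.4, 85.5]
force: [1.4, 1.0, 0.5]
opening: 0.0005
clock: 39.48
tool_pos: [0.4351, 0.0039, 0.2245]
orientation: [180.0, 0.0, 85.2]
force: [-1.2, -0.3, -1.0]
opening: 0.0004
clock: 39.9
tool_pos: [0.4217, -0.1753, 0.2245]
orientation: [179.9, 0.1, 85.2]
force: [0.6, 0.2, 0.4]
opening: 0.0004
clock: 40.23
tool_pos: [0.4222, -0.1706, 0.2242]
orientation: [180.0, 0.0, 85.4]
force: [0.3, -0.9, -0.4]
opening: 0.0003
[120.  83.] [873.8 300.7 122.8  96.9 -89.9  76.4 104. ]
[286. 142.] [ 0.  0.  0.  0.  0. nan  0.]
[179. 176.] [599.2 154.9 238.4  13.8  85.7  75.3 406. ]
[370. 237.] [ 0.  0.  0.  0.  0. nan  0.]
[149. 273.] [ 0.  0.  0.  0.  0. nan  0.]
[343. 138.] [ 0.  0.  0.  0.  0. nan  0.]
w [176. 176.] [ 0.  0.  0.  0.  0. nan  0.]
w [ 90. 190.] [ 0.  0.  0.  0.  0. nan  0.]
w [466. 310.] [594.8  55.7  42.5  12.2  85.8  75.5 421. ]
cab [ 710.6  147.1  250.7  213.5   85.6  100.1 5791. ]
```

View pics/c12.png

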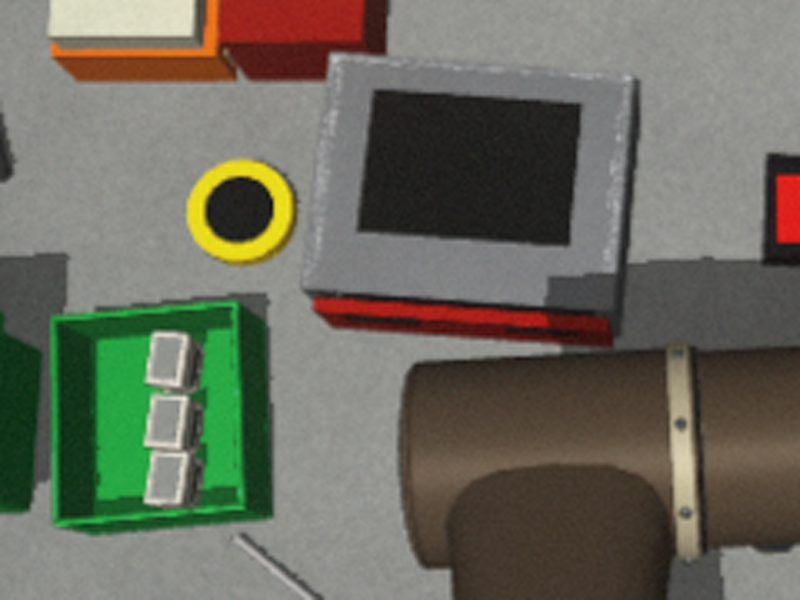

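The panel at crop (465,320) sits against the cabinet, having travelled 130 mm by top-camera measure. The three empties stand in the bin, and the arm is clear.

```bash
python3 -c "
from plant import *
print(close_job())"
```

```text
the job is handed in; nothing more can be done
None
```

The kit drawer is refilled and shut, and I handed the job in at about 40 s on the robot's clock; no verdict was reported.

Blue was ordered, since the blue plate lies in the white tray. I moved the three empties into the green bin and pressed both blue cassettes into pockets 3 and 1. The drawer images and the cleared top view showed only two blue cassettes, so pocket 2 stays bare. Then I pushed the drawer shut.

**Last checks**
- **Blues:** both bottomed under 36 to 41 N. Their tops stood at about 62 mm, the same as the clicked-in empties had. I measured this before closing the drawer and could not see them afterwards.
- **Empties:** all three stand in the bin in the final picture.
- **Drawer:** the push force fell as the detent drew it in, then rose at a hard stop. The panel travelled about 130 mm by the top camera, which matches fully home.
- **Other things:** I went near none of the red cassettes or loose items. I last measured both reds at 27 s, standing in their places, and did not recheck them after the drawer was closed.

**Disagreements:** the wrist and top cameras differed by about 3.5 mm in x, so I aligned each insertion with the wrist camera only. The pressing nudged the drawer about 4.5 mm inward, which I measured and allowed for on the second insertion.

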